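# Take the bearing play out of a scooter wheel

### The job

The scooter wheel in the bench jig has play in its bearing. Rock its top first away from the brass take-up key and then towards the key, gently to the stop each way, to feel the play; next press the key down gently, only until the play is gone, and let go of it; then rock the wheel lightly once more to feel that it stands firm. Leave the wheel upright, the key where you pressed it, and the loose things beside the jig where they are.

Things in the scene. Friction and masses are not known exactly. Their poses are not given: they have to be found in the camera images.
- jig: Fixed bench jig, dark steel base 150 x 200 x 12 mm, at any yaw up to 35 deg. Origin on the table straight below the wheel's centre; x = level axis about which the wheel rocks, y = along the axle (78 mm above the table) from wheel to key, z up. On the -y side an upright (y = -50 to -62 mm) is 98 mm high; on the +y side the key's guide is 84 mm high.
- wheel: Black-tyred scooter wheel, 120 mm diameter, tread 30 mm wide, upright across the jig. Origin at its centre, y along the axle towards the key. It does not spin; it rocks about x with light friction (under 1 N at the rim) until pads inside its hub meet the shoe's sleeve. The load on the hub is about twice the push at the rim; above 45 N the bearing is spoilt.
- wheel_top (a point): Top of the tyre, mid-tread: 60 mm above the wheel's centre, 138 mm above the table. Both sides are free down to 25 mm below it: fingers can straddle the tread from above or push either side. Play here at the start is 3 to 10 mm each way, about equal both ways; past it the stop is firm, and 3 to 5 N at the rim is plenty to feel it.
- shoe: Upright steel plate 50 x 8 x 64 mm between wheel and key, with a 48 mm sleeve that reaches into the wheel's hub; top 110 mm above the table. Origin on the plate's front face at axle height, y = 52 mm in the jig frame when the key is fully up. The key's wedge drives it 1 mm towards the wheel for each 5 mm the key goes down; it is not handled itself.
- key: Brass take-up key, an upright wedge with a flat head 50 x 34 x 8 mm, behind the shoe. It slides straight down: about 6 N moves it, and it stays where left. It starts 0 to 2 mm down and can go 25 mm down; the play is gone 10 to 23 mm down from the top, depending on hidden wear, so it must be felt. Origin at the top of the rubber pad.
- key_top (a point): Centre of the black rubber pad (28 mm wide, on the key's head) where one presses: 92 mm from the jig origin along its y, 120 to 122 mm above the table at the start, 76 mm clear of the tyre. Once the play is gone the push rises above 6 N by 1 N per 5 N of bearing load: pressed to 8 to 11 N in all it holds the wheel firm when let go; 14 N or more may spoil the bearing.
- driver: Loose red-handled screwdriver, 170 mm long, lying beyond the jig. Leave alone.
- screw_tray: Loose grey screw tray 70 x 100 x 18 mm beside the jig's -y side. Leave alone.
- lens_barrel: Loose black lens barrel, 64 mm diameter, 36 mm high, beside the jig. Leave alone.
Things that resemble listed ones, but are neither listed nor needed, are in the scene too. There is more than one size of the jig; the job needs the largest.

How it is judged:
By the outcome, as a careful person would: the job done as asked, in the order asked, and still so for the second after the job is handed in, with the robot touching nothing.
It also fails if it takes over 72 s, if anything falls off the work surface, if the arm or the gripper's body presses on something with over 40 N, if the wrist force passes 120 N, or if a joint passes its speed limit or range.

### The arm

A 7-joint arm with a two-finger parallel gripper is mounted at the origin on the work surface. World frame = base frame: x ahead of the robot, y to its left, z up, the work surface at z = 0. Lengths are in m, angles in rad, forces in N, time in s.
With the tool pointing down it reaches from about 0.4 to 0.875 m from the base axis. Payload 6.5 kg.
Tool frame: the origin (TCP) lies between the finger pads; the fingertips stand 17 mm ahead of it and the grasp point (between the pads) lies 2 mm behind it; z points along the fingers, y is the direction in which the jaws open and shut (so a half turn about z gives the same grasp; the last joint's range is limited). The gripper opens to 88 mm and grips with 3 to 60 N. Pads are 18 mm wide; open, the fingers measure 123 mm over their backs; the gripper's body (75 mm by 187 mm) begins 45 mm behind the grasp point.
Start: joints at [1.264, 0.536, -0.004, 1.538, 0.003, 1.067, -0.071], TCP at [0.155, -0.631, 0.223] pointing down, gripper open.
Joint ranges: [-2.7, 2.7], [-0.37, 2.16], [-1.27, 1.26], [0.24, 2.4], [-1.31, 4.45], [0.19, 1.91], [-2.76, 2.76]. Speed limits (rad/s): [2.39, 2.39, 3.14, 3.14, 3.14, 3.14, 3.14].

### API

Orientations are given as a unit quaternion [x, y, z, w].
In Python, from bench import arm gives the robot as it stands.
- The arm moves only by the tool apply_moves, never from a script. Its argument "rows" is a list of rows, each an object with "delta_pos": the shift along the tool's x, y, z in m, a list of three; "twist": the turn about the tool's z in degrees. In form: [{"delta_pos": [dx, dy, dz], "twist": twist}, ...]. A call has 1 to 12 rows; each row shifts and turns the commanded pose from where the row before left it, along the tool's axes as they then stand; what a row does not reach is not made up. A row lasts 1/10 s, in which the tool goes at most 50 mm and 8.59 degrees, less where a joint would pass 70% of its speed; a pose out of reach is approached as far as the arm can. A call is refused whole if a number of a shift passes 0.05 or a number of a turn 8.59, either way. A call with a gripper value outside its range is refused whole. "claw" is the gripper's target within -1 to 1 (shut at 1, half-way at 0, fully open at -1), set as the call begins (left out, the last holds). The fingers move at their own pace and stop on an object; "grip_force" is the grip in N (left out, the last holds). Time passes only in rows, so rows that do not move let the fingers close. It gives the time, the measured TCP pose, the force and the opening at its end, in the units of the state.
- arm.sense(): the state, without advancing time (a new reading comes with each control period).
- arm.read_camera(name): name is "side" or "top"; returns a dict with "image" (384x512x3 uint8, blue, green, red), "fx", "fy", "cx", "cy" (pixels), "k1" (the pictures are not rectified: a ray, as slopes to the right and down, at radius r is drawn at 1 + k1 r^2 times it, then the intrinsics apply), "xyz" and "orientation" of the camera in the world. Camera axes: x right, y down, z forward; pixel columns grow to the right and rows downward; lengths in m; the calibration is good to about 2 mm. A picture is of the moment at which its call begins. There is no depth.
- arm.finish_job(): hands the job in, once; it reports no verdict.
The state is a dict: "clock": time; "joint_positions": joint angles; "joint_velocities": joint speeds; "joint_torque": joint torques, N m; "position": TCP position; "orientation": TCP orientation; "force": force on the tool from outside, world axes, zero at the start; "wrist_torque": the same for the moment, N m; "opening": finger opening in m.
Only numpy, scipy, OpenCV 4.12 (cv2) and the standard library are available. Lean on these libraries where they do the work, as an engineer would, in place of code of your own. Each camera call takes 0.05 s, during which the arm holds its last target.

## Working session

There is one attempt and no reset: what is moved stays moved. The work goes in short steps, Python scripts to look and compute and a tool call to move; the robot and the scene stay as the last step left them, time stands still between calls to the robot, and variables do not carry over. Pictures are saved under pics/ and viewed, and the job is handed in when it is done.

Besides the shell and the picture viewer there is one more tool, called after "Emit:" by a JSON object that holds its "fn" and its "kwargs", one argument or row to a line. apply_moves: Moves the arm, as the interface text tells. Its arguments: {"type":"object","properties":{"rows":{"type":"array","items":{"type":"object","properties":{"delta_pos":{"type":"array","items":{"type":"number"}},"twist":{"type":"number"}}}},"claw":{"type":"number"},"grip_force":{"type":"number"}},"required":["rows"]}

```bash
ls; mkdir -p pics; python3 - <<'E'
from bench import arm
import cv2
s=arm.sense(); print({k:(v if not hasattr(v,'round') else v) for k,v in s.items()})
for n in("side","top"):
    d=arm.read_camera(n); cv2.imwrite(f"pics/{n}0.png",d["image"]); print({k:v for k,v in d.items() if k!="image"})
E
```

```text
pics
{'clock': 0.0, 'joint_positions': array([ 1.26381513,  0.53719369, -0.0044338 ,  1.53885733,  0.00261706,
        1.06730616, -0.07116428]), 'joint_velocities': array([ 0.00111209,  0.0004339 , -0.00016237, -0.0010372 , -0.00030141,
        0.00078231,  0.00127867]), 'joint_torque': array([ 7.32405297e-04, -5.70979607e+01,  9.90763195e-01, -2.51598805e+01,
       -5.62873471e-02,  1.79715059e-02,  1.31093088e-04]), 'position': array([ 0.15481935, -0.63062915,  0.22172748]), 'orientation': array([ 9.92754707e-01,  1.20155396e-01, -1.77866508e-04, -8.61282882e-04]), 'force': array([ 0.44885972,  0.17949737, -0.20268378]), 'wrist_torque': array([0.02298116, 0.02045265, 0.01637401]), 'opening': 0.08807589746779165}
{'fx': 455.3708720478296, 'fy': 455.3708720478296, 'cx': 250.2807432284953, 'cy': 190.36529453414752, 'k1': -0.09555435289805812, 'xyz': array([ 0.30946382, -0.6609785 ,  0.68751671]), 'orientation': array([ 0.8863572 , -0.17382096,  0.08684363, -0.42025632])}
{'fx': 415.7452024363529, 'fy': 415.7452024363529, 'cx': 256.34220961763157, 'cy': 190.44792182880516, 'k1': 0.014123007320152934, 'xyz': array([0.47455454, 0.00128664, 1.03046453]), 'orientation': array([ 0.70625928, -0.70584931,  0.03833465, -0.03879484])}
```

View pics/side0.png

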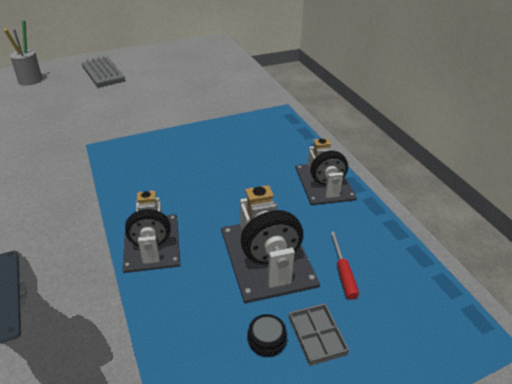

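View pics/top0.png

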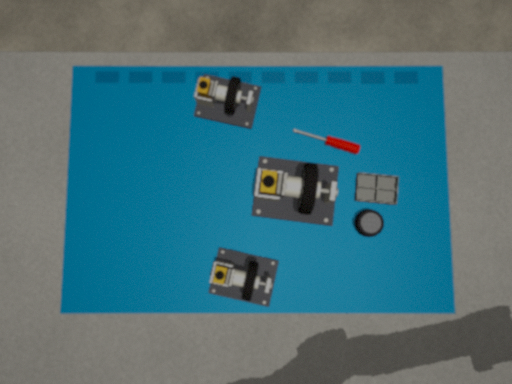

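The largest jig is the middle one. In the top view its pad is near (268,181) and its tyre near (309,188). In the side view the pad is near (260,190). I'll zoom in next.

```bash
python3 - <<'E'
import cv2
a=cv2.imread("pics/side0.png")[175:305,210:330]; b=cv2.imread("pics/top0.png")[145:235,240:350]
cv2.imwrite("pics/side0z.png",cv2.resize(a,None,fx=4.5,fy=4.5,interpolation=cv2.INTER_CUBIC))
cv2.imwrite("pics/top0z.png",cv2.resize(b,None,fx=6,fy=6,interpolation=cv2.INTER_CUBIC))
E
```

```text
(no output)
```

View pics/side0z.png

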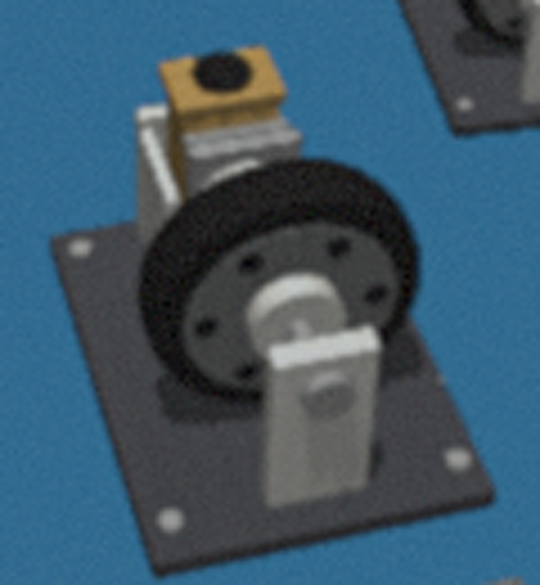

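View pics/top0z.png

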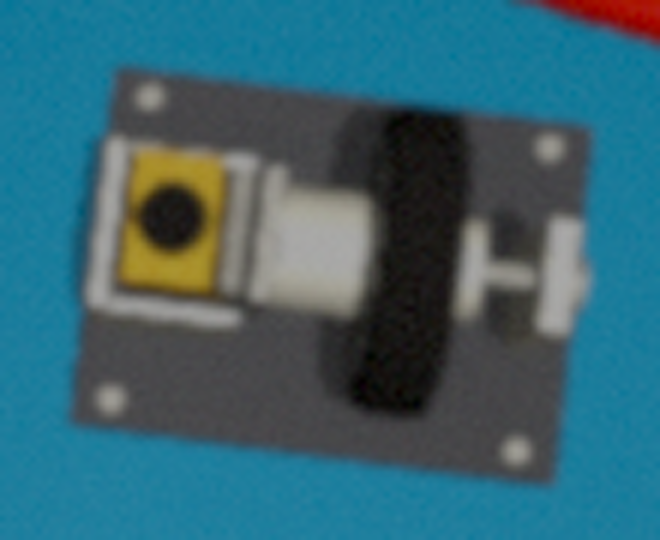

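```bash
cat > h.py <<'E'
import numpy as np, cv2
from scipy.spatial.transform import Rotation as R
C={"side":dict(f=455.3708720478296,c=(250.2807432284953,190.36529453414752),k=-0.09555435289805812,p=np.array([0.30946382,-0.6609785,0.68751671]),q=[0.8863572,-0.17382096,0.08684363,-0.42025632]),
"top":dict(f=415.7452024363529,c=(256.34220961763157,190.44792182880516),k=0.014123007320152934,p=np.array([0.47455454,0.00128664,1.03046453]),q=[0.70625928,-0.70584931,0.03833465,-0.03879484])}
def K(c): return np.array([[c["f"],0,c["c"][0]],[0,c["f"],c["c"][1]],[0,0,1]])
def ray(n,u):
    c=C[n]; x=cv2.undistortPoints(np.array([[u]],float),K(c),np.array([c["k"],0,0,0,0]))[0,0]
    d=R.from_quat(c["q"]).apply([x[0],x[1],1]); return c["p"],d/np.linalg.norm(d)
def atz(n,u,z): p,d=ray(n,u); return p+d*(z-p[2])/d[2]
def tri(a,b):
    (p,d),(q,e)=ray("top",a),ray("side",b)
    t=np.linalg.lstsq(np.c_[d,-e],q-p,rcond=None)[0]; A,B=p+d*t[0],q+e*t[1]
    return (A+B)/2,np.linalg.norm(A-B)
def proj(n,P):
    c=C[n]; r=R.from_quat(c["q"]).inv(); 
    return cv2.projectPoints(np.atleast_2d(P).astype(float),r.as_rotvec(),r.apply(-c["p"]),K(c),np.array([c["k"],0,0,0,0]))[0][:,0]
tz=lambda x,y:(240+(x+.5)/6-.5,145+(y+.5)/6-.5)
sz=lambda x,y:(210+(x+.5)/4.5-.5,175+(y+.5)/4.5-.5)
E
python3 - <<'E'
from h import *
np.set_printoptions(precision=4,suppress=True)
pad,e=tri(tz(173,216),sz(221,72)); print("pad",pad,e)
ct=[atz("top",tz(*p),.012) for p in[(118,68),(592,128),(552,485),(72,425)]]
print(np.array(ct))
# corners: order back-left.. ; y axis = from upright end to key end
cs=[atz("side",sz(*p),.012) for p in[(52,240),(155,572),(493,494)]];print("side",np.array(cs))
y=(ct[0]-ct[1])+(ct[3]-ct[2]); y/=np.linalg.norm(y); print("ydir",y,np.degrees(np.arctan2(y[1],y[0])))
print([np.linalg.norm(ct[i]-ct[(i+1)%4]) for i in range(4)])
x=np.array([y[1],-y[0],0]); cen=np.mean(ct,0)
o=pad-.092*y;o[2]=0; print("origin",o,"pad rel base centre x,y",(pad-cen)@x,(pad-cen)@y)
print("tyre top by top cam", atz("top",tz(412,262),.138), "pred",o+[0,0,.138])
print("upright top mid", [((atz("top",tz(*p),.098)-o)@x,(atz("top",tz(*p),.098)-o)@y) for p in[(562,273)]])
# tyre edges in jig frame at top z .138
for p in[(385,255),(445,262)]: q=atz("top",tz(*p),.138)-o; print(q@x,q@y)
E
```

```text
pad [ 0.5956 -0.0245  0.1188] 0.0016497215343351536
[[ 0.6725 -0.0052  0.012 ]
 [ 0.6474 -0.201   0.012 ]
 [ 0.5004 -0.1817  0.012 ]
 [ 0.5246  0.0136  0.012 ]]
side [[ 0.5243  0.0092  0.012 ]
 [ 0.498  -0.188   0.012 ]
 [ 0.6439 -0.2045  0.012 ]]
ydir [0.1252 0.9921 0.    ] 82.8073879576558
[np.float64(0.19740758221321417), np.float64(0.14828614600921539), np.float64(0.19677247004344195), np.float64(0.1490780680137148)]
origin [ 0.5841 -0.1158  0.    ] pad rel base centre x,y 0.0006368740566478616 0.06966988572303068
tyre top by top cam [ 0.5772 -0.1102  0.138 ] pred [ 0.5841 -0.1158  0.138 ]
upright top mid [(np.float64(0.0005831073545833165), np.float64(-0.05608055715427396))]
-0.006254145791580557 0.01459371914131665
-0.0060611403259846946 -0.007112665957288657
```

Measured positions hold up: the pad is at about (0.596,-0.025,0.119), and the jig origin at about (0.584,-0.116). Jig y points along 82.8°, and the upright and base sizes agree with the text. I'll twist to align the tool x with jig x (so tool y = −jig y) and go above the wheel.

Emit:
{"fn": "apply_moves", "kwargs": {
  "rows": [
    {"delta_pos":[0,0,0],"twist":7},
    {"delta_pos":[0,0,0],"twist":7},
    {"delta_pos":[0,0,0],"twist":7},
    {"delta_pos":[0.0226,-0.0353,0],"twist":0},
    {"delta_pos":[0.0226,-0.0353,0],"twist":0},
    {"delta_pos":[0.0226,-0.0353,0],"twist":0},
    {"delta_pos":[0.0226,-0.0353,0],"twist":0},
    {"delta_pos":[0.0226,-0.0353,0],"twist":0},
    {"delta_pos":[0.0226,-0.0353,0],"twist":0},
    {"delta_pos":[0.0226,-0.0353,0],"twist":0},
    {"delta_pos":[0.0226,-0.0353,0],"twist":0}
  ],
  "claw": -0.36
}}

```text
clock: 1.2
position: [0.3705, -0.3721, 0.2224]
orientation: [0.998, -0.063, -0.0, -0.0]
force: [1.0, 0.9, -0.5]
opening: 0.0602
```

Emit:
{"fn": "apply_moves", "kwargs": {
  "rows": [
    {"delta_pos":[0.0226,-0.0353,0],"twist":0},
    {"delta_pos":[0.0226,-0.0353,0],"twist":0},
    {"delta_pos":[0.0226,-0.0353,0],"twist":0},
    {"delta_pos":[0.0226,-0.0353,0],"twist":0},
    {"delta_pos":[0.0226,-0.0353,0],"twist":0},
    {"delta_pos":[0.0226,-0.0353,0],"twist":0},
    {"delta_pos":[0.0226,-0.0353,0],"twist":0},
    {"delta_pos":[0.0226,-0.0353,0],"twist":0},
    {"delta_pos":[0,0,0],"twist":0},
    {"delta_pos":[0,0,0],"twist":0}
  ]
}}

```text
clock: 2.2
position: [0.5845, -0.1154, 0.222]
orientation: [0.998, -0.062, -0.001, -0.0]
force: [-0.6, -0.9, 0.2]
opening: 0.0601
```

Emit:
{"fn": "apply_moves", "kwargs": {
  "rows": [
    {"delta_pos":[0,0,0.025],"twist":0},
    {"delta_pos":[0,0,0.025],"twist":0},
    {"delta_pos":[0,0,0],"twist":0},
    {"delta_pos":[0,0,0],"twist":0}
  ]
}}

```text
clock: 2.6
position: [0.5838, -0.1176, 0.1728]
orientation: [0.998, -0.064, -0.001, 0.0]
force: [0.2, 0.7, 0.4]
opening: 0.0598
```

```bash
python3 - <<'E'
from bench import arm
from h import *
for n in["side","top"]:
    d=arm.read_camera(n); im=d["image"]
    C[n]["p"]=d["xyz"]
    o=np.array([.5841,-.1158,0]);y=np.array([.1252,.9921,0])
    a=(im[120:310,180:340] if n=="side" else im[130:240,230:350])
    cv2.imwrite(f"pics/{n}1.png",cv2.resize(a,None,fx=3 if n=="side" else 5,fy=3 if n=="side" else 5,interpolation=cv2.INTER_CUBIC))
s=arm.sense();print(s["position"],s["force"])
E
```

```text
[ 0.58510606 -0.11715077  0.17400476] [0.82787211 0.44034783 0.00394381]
```

View pics/side1.png

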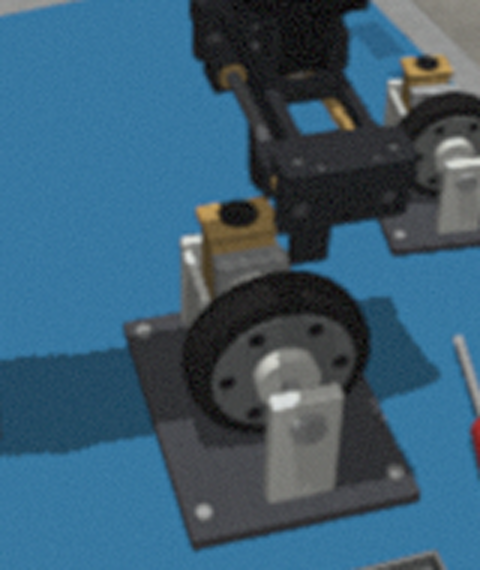

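View pics/top1.png

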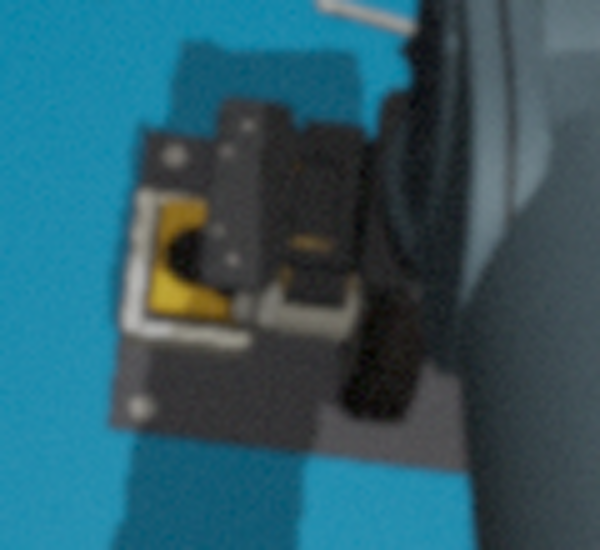

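```bash
python3 - <<'E'
from h import *
o=np.array([.5851,-.1172,0]);y=np.array([.1252,.9921,0]);x=np.array([.9921,-.1252,0])
for b in(-.047,-.03,.03,.047):
    p=o+b*y+[0,0,.157]
    u=proj("side",p)[0];v=proj("top",p)[0]; print(b,u,"zoom",(u-[180,120])*3,v,"zoom",(v-[230,130])*5)
o=np.array([.5841,-.1158,0])
for P in(o+[0,0,.138],o+.06*x+[0,0,.078]-.015*y,o-.06*x+[0,0,.078]-.015*y,o-.056*y+[0,0,.098]):
    u=proj("side",P)[0]; print((u-[180,120])*3, (proj("top",P)[0]-[230,130])*5)
E
```

```text
-0.047 [283.15094809 223.57684472] zoom [309.45284427 310.73053417] [334.71340259 186.27920489] zoom [523.56701294 281.39602447]
-0.03 [280.0392092  217.01884513] zoom [300.11762759 291.05653538] [326.71174729 185.27623596] zoom [483.55873646 276.3811798 ]
0.03 [269.7997622  195.45159516] zoom [269.39928661 226.35478548] [298.52179183 181.74158023] zoom [342.60895917 258.70790117]
0.047 [267.09343336 189.75444802] zoom [261.28030009 209.26334405] [290.548055   180.74144255] zoom [302.740275   253.70721277]
[280.51458066 280.66199786] [403.94222613 275.34853347]
[374.62465837 350.52918077] [433.79267528 167.79482142]
[190.17589049 386.21798064] [404.90803128 424.45111864]
[306.2514033  392.75893611] [515.92801173 301.6393927 ]
```

```bash
python3 - <<'E'
from bench import arm
from h import *
for n in["side","top"]:
    im=arm.read_camera(n)["image"]
    cv2.imwrite(f"pics/{n}2raw.png",im)
    a=(im[0:300,150:400] if n=="side" else im[90:270,200:440])
    s=2 if n=="side" else 3.2
    cv2.imwrite(f"pics/{n}2.png",cv2.resize(cv2.convertScaleAbs(a,alpha=1.9,beta=15),None,fx=s,fy=s,interpolation=cv2.INTER_CUBIC))
print(tri((294,187),(282.3,206)))
E
```

```text
(array([ 0.59737843, -0.08686817,  0.12562641]), np.float64(0.034095251501776995))
```

View pics/side2.png

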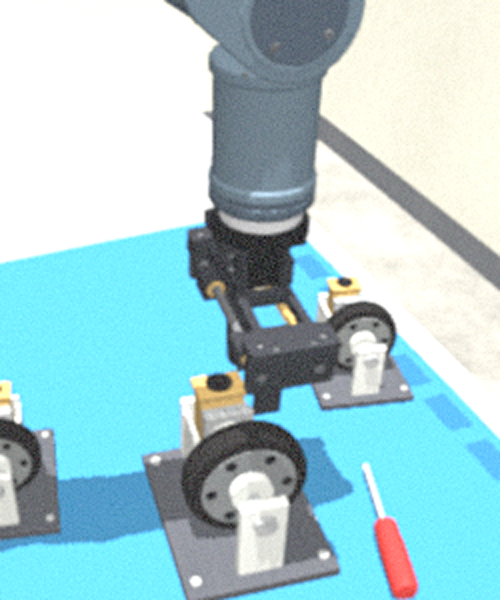

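View pics/top2.png

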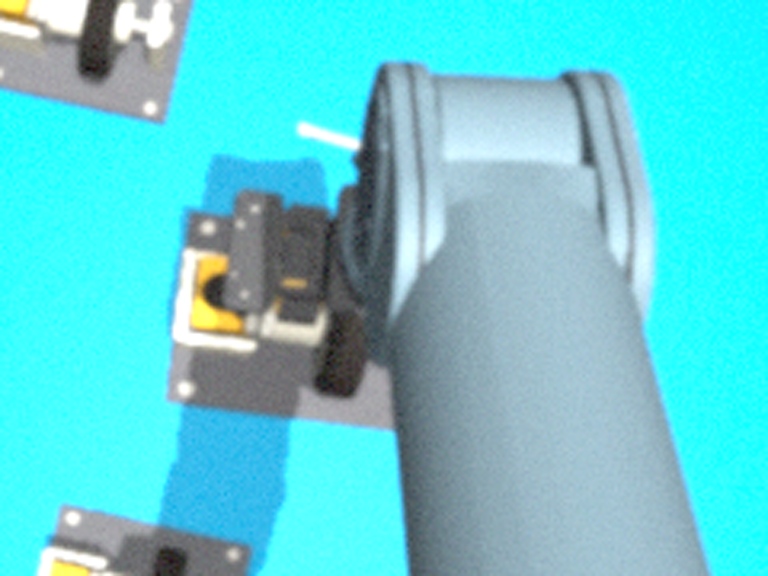

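```bash
python3 - <<'E'
from h import *
o=np.array([.5851,-.1172,0]);y=np.array([.1252,.9921,0]);x=np.array([.9921,-.1252,0])
print("zoom = side2 coords / top2 coords")
for b in(-.0935,.0935):
  for a in(-.0375,.0375):
    p=o+b*y+a*x+[0,0,.174+.043]
    u=proj("side",p)[0];v=proj("top",p)[0]; print(b,a,(u-[150,0])*2,(v-[200,90])*3.2)
for b in(-.047,-.03,.03,.047):
  for a in(-.009,.009):
    p=o+b*y+a*x+[0,0,.157]
    u=proj("side",p)[0];v=proj("top",p)[0]; print(b,a,(u-[150,0])*2,(v-[200,90])*3.2)
E
```

```text
zoom = side2 coords / top2 coords
-0.0935 -0.0375 [243.01255953 438.98059576] [518.58097702 366.26002078]
-0.0935 0.0375 [335.06480927 422.17777994] [530.5483325  246.18763867]
0.0935 -0.0375 [182.11508679 303.96499625] [215.4071201  328.05106402]
0.0935 0.0375 [260.24751682 292.538371  ] [230.26659829 208.84622037]
-0.047 -0.009 [256.20115263 449.02425783] [429.64306728 321.52458324]
-0.047 0.009 [276.34959323 445.291038  ] [432.5202828  294.69170363]
-0.03 -0.009 [250.12286447 435.84503756] [404.01015992 318.3065451 ]
-0.03 0.009 [269.98284204 432.23811769] [406.94246273 291.49069908]
0.03 -0.009 [230.1289178  392.51125015] [313.70511823 306.96671838]
0.03 0.009 [249.02505616 389.30242863] [316.83131973 280.20859062]
0.047 -0.009 [224.84626691 381.06651191] [288.16168834 303.75841967]
0.047 0.009 [243.48392797 377.95845043] [291.34270117 277.01597117]
```

The gripper in the picture sits about 20 px off where I predicted it. I'll move to a free area to check the tool geometry against the cameras before going near the wheel.

Emit:
{"fn": "apply_moves", "kwargs": {
  "rows": [
    {"delta_pos":[0,0,-0.04],"twist":0},
    {"delta_pos":[-0.02,0.04,0],"twist":0},
    {"delta_pos":[-0.02,0.04,0],"twist":0},
    {"delta_pos":[-0.02,0.04,0],"twist":0},
    {"delta_pos":[-0.02,0.04,0],"twist":0},
    {"delta_pos":[-0.02,0.04,0],"twist":0},
    {"delta_pos":[0,0,0],"twist":0},
    {"delta_pos":[0,0,0],"twist":0}
  ]
}}

```text
clock: 3.6
position: [0.46, -0.3032, 0.2135]
orientation: [0.998, -0.064, 0.001, 0.0]
force: [0.1, 0.9, 0.4]
opening: 0.0597
```

```bash
python3 - <<'E'
from bench import arm
from h import *
d=arm.read_camera("side");im=d["image"];print(d["xyz"],d["orientation"],d["fx"],d["cx"],d["cy"],d["k1"])
d=arm.read_camera("top");print(d["xyz"],d["orientation"],d["fx"])
s=arm.sense();o=s["position"];print(o,s["joint_positions"])
Rm=R.from_quat(s["orientation"]).as_matrix()
a=im.copy(); a=cv2.convertScaleAbs(a,alpha=1.7,beta=10)
a=cv2.resize(a,None,fx=1.5,fy=1.5,interpolation=cv2.INTER_CUBIC)
for b in(-.047,-.03,.03,.047):
  for c in(-.009,.009):
    u=proj("side",o+Rm@[c,b,.017])[0]*1.5; cv2.circle(a,tuple(int(t) for t in u),2,(0,0,255),-1)
for b in(-.0935,.0935):
  for c in(-.0375,.0375):
    u=proj("side",o+Rm@[c,b,-.047])[0]*1.5; cv2.circle(a,tuple(int(t) for t in u),3,(0,255,0),-1)
cv2.imwrite("pics/side3.png",a)
cv2.imwrite("pics/top3.png",d["image"])
E
```

```text
[ 0.30946382 -0.6609785   0.68751671] [ 0.8863572  -0.17382096  0.08684363 -0.42025632] 455.3708720478296 250.2807432284953 190.36529453414752 -0.09555435289805812
[0.47455454 0.00128664 1.03046453] [ 0.70625928 -0.70584931  0.03833465 -0.03879484] 415.7452024363529
[ 0.4613852  -0.30100119  0.21316467] [ 0.56719228  0.38087055 -0.08914672  1.81049237  0.03967532  0.95092688
 -1.23339075]
```

View pics/side3.png

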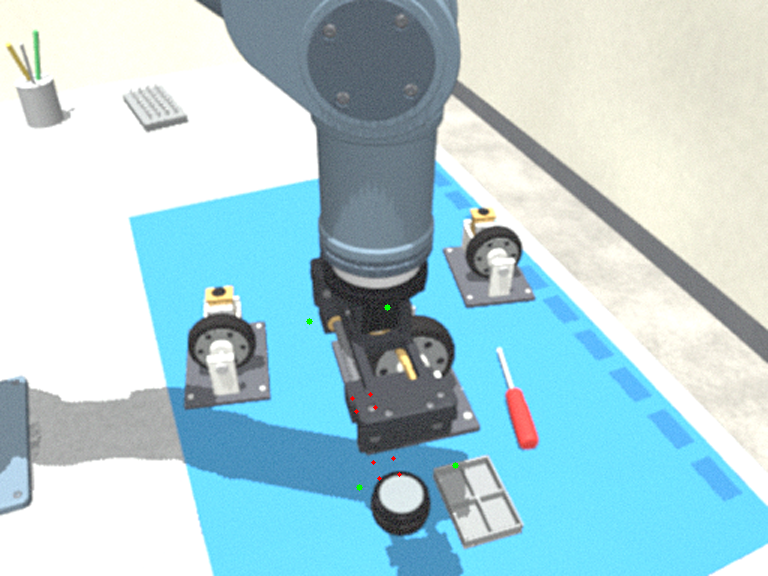

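View pics/top3.png

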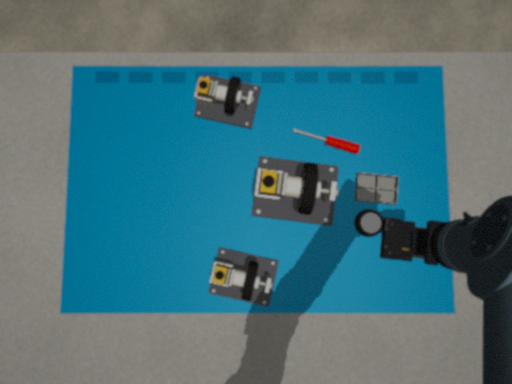

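```bash
python3 - <<'E'
from bench import arm
from h import *
s=arm.sense();o=s["position"]
Rm=R.from_quat(s["orientation"]).as_matrix();print(Rm.round(3))
im=cv2.imread("pics/top3.png"); a=cv2.convertScaleAbs(im[150:300,330:512],alpha=2.2,beta=15)
a=cv2.resize(a,None,fx=4,fy=4,interpolation=cv2.INTER_CUBIC)
def dr(P,col,r):
    u=(proj("top",P)[0]-[330,150])*4; cv2.circle(a,tuple(int(t) for t in u),r,col,-1)
for b in(-.047,-.03,.03,.047):
  for c in(-.009,.009): dr(o+Rm@[c,b,.017],(0,0,255),3)
for b in(-.0935,.0935):
  for c in(-.0375,.0375): dr(o+Rm@[c,b,-.047],(0,255,0),4)
dr(o,(255,0,255),4)
dr(np.array([o[0],o[1],.4]),(255,255,0),4)
cv2.imwrite("pics/top3z.png",a)
E
```

```text
[[ 0.992 -0.124  0.001]
 [-0.124 -0.992  0.   ]
 [ 0.001 -0.    -1.   ]]
```

View pics/top3z.png

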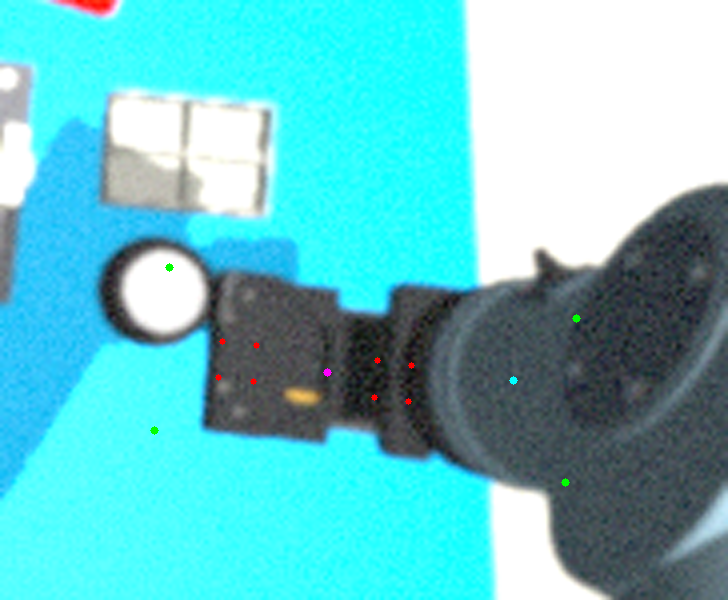

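Both views fit a gripper whose plates move with the jaws and which shows about 30 mm higher than nominal, while xy agrees. I'll go back over the wheel and descend to the nominal straddle height, which is clear either way, then look at the fingertips there.

Emit:
{"fn": "apply_moves", "kwargs": {
  "rows": [
    {"delta_pos":[0.02,-0.04,0],"twist":0},
    {"delta_pos":[0.02,-0.04,0],"twist":0},
    {"delta_pos":[0.02,-0.04,0],"twist":0},
    {"delta_pos":[0.02,-0.04,0],"twist":0},
    {"delta_pos":[0.02,-0.04,0],"twist":0},
    {"delta_pos":[0,0,0],"twist":0},
    {"delta_pos":[0,0,0.02],"twist":0},
    {"delta_pos":[0,0,0.02],"twist":0},
    {"delta_pos":[0,0,0.01],"twist":0},
    {"delta_pos":[0,0,0.01],"twist":0},
    {"delta_pos":[0,0,0.01],"twist":0},
    {"delta_pos":[0,0,0],"twist":0}
  ]
}}

```text
clock: 4.9
position: [0.5839, -0.116, 0.1415]
orientation: [0.998, -0.063, -0.001, -0.0]
force: [-0.6, 0.6, -0.6]
opening: 0.0602
```

```bash
cat > look.py <<'E'
from bench import arm
from h import *
import sys
tag=sys.argv[1]
s=arm.sense();o=s["position"];print(o.round(4),s["force"].round(2),s["opening"])
Rm=R.from_quat(s["orientation"]).as_matrix()
for n,(x0,y0,w,h,f) in dict(side=(190,110,150,150,4),top=(230,130,140,110,5)).items():
    im=arm.read_camera(n)["image"]
    a=cv2.resize(cv2.convertScaleAbs(im[y0:y0+h,x0:x0+w],alpha=2,beta=10),None,fx=f,fy=f,interpolation=cv2.INTER_CUBIC)
    def dr(P,col):
        u=(proj(n,P)[0]-[x0,y0]+.5)*f; cv2.circle(a,tuple(int(t) for t in u),2,col,-1)
    for b in(-1,1):
      for c in(-.009,.009): dr(o+Rm@[c,b*s["opening"]/2,.017],(0,0,255)); dr(o+Rm@[c,b*(s["opening"]/2+.0175),.017],(0,0,255))
    cv2.imwrite(f"pics/{n}{tag}.png",a)
E
python3 look.py 4
```

```text
[ 0.5839 -0.116   0.1415] [-0.65  0.56 -0.61] 0.060243713353215156
```

View pics/side4.png

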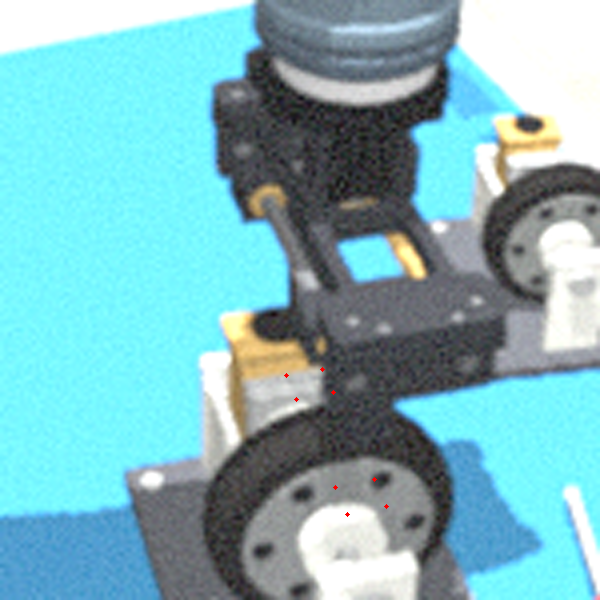

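View pics/top4.png

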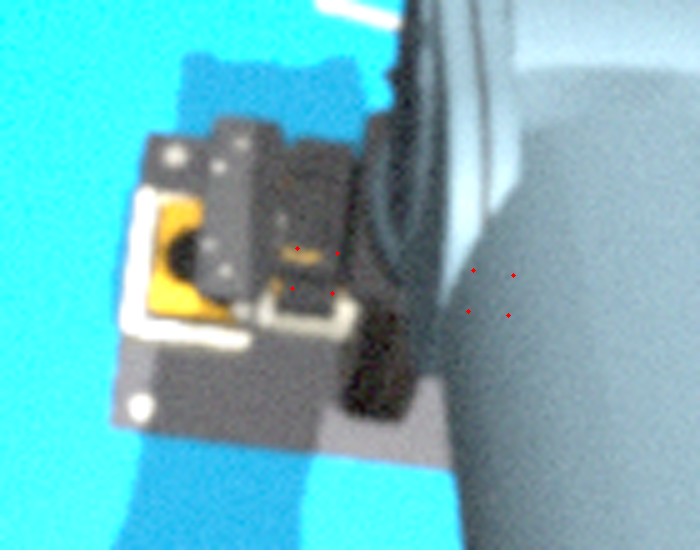

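```bash
cat > dark.py <<'E'
from bench import arm
from h import *
import sys
tag=sys.argv[1]
s=arm.sense();o=s["position"];print(o.round(4),s["force"].round(2))
im=np.mean([arm.read_camera("side")["image"].astype(float) for _ in range(6)],0)
a=im[170:250,230:330]; a=255*np.clip((a-5)/100,0,1)**.6
cv2.imwrite(f"pics/dark{tag}.png",cv2.resize(a.astype(np.uint8),None,fx=7,fy=7,interpolation=cv2.INTER_CUBIC))
im=np.mean([arm.read_camera("top")["image"].astype(float) for _ in range(4)],0)
a=im[150:230,250:350]; a=255*np.clip((a-5)/110,0,1)**.6
cv2.imwrite(f"pics/darkt{tag}.png",cv2.resize(a.astype(np.uint8),None,fx=7,fy=7,interpolation=cv2.INTER_CUBIC))
E
python3 dark.py 5
```

```text
[ 0.5848 -0.1163  0.1429] [-0.43  0.34  0.72]
```

View pics/dark5.png

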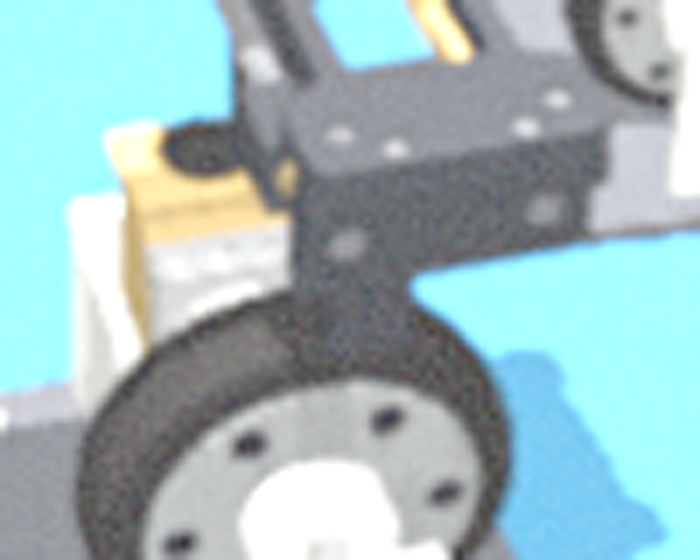

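View pics/darkt5.png

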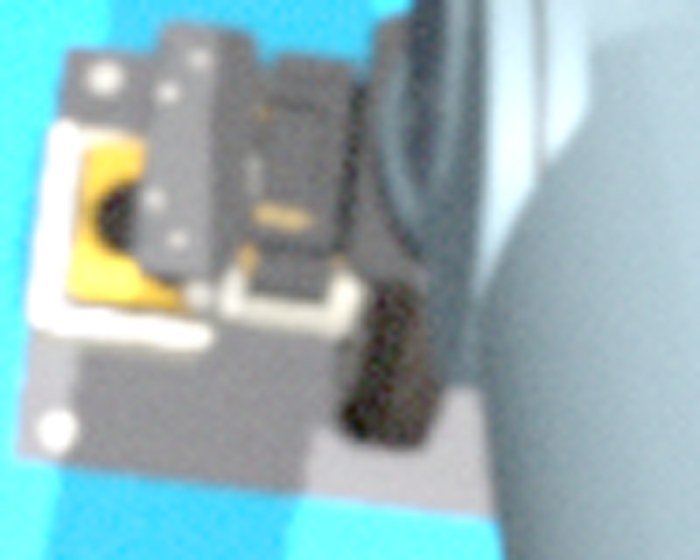

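The fingers look higher than nominal: their ends show at px (282,222), against about 236 predicted. I'll probe by touch, shifting away from the key in small steps and watching the force.

Emit:
{"fn": "apply_moves", "kwargs": {
  "rows": [
    {"delta_pos":[0,0.0035,0],"twist":0},
    {"delta_pos":[0,0.0035,0],"twist":0},
    {"delta_pos":[0,0.0035,0],"twist":0},
    {"delta_pos":[0,0.0035,0],"twist":0},
    {"delta_pos":[0,0,0],"twist":0}
  ]
}}

```text
clock: 6.0
position: [0.5826, -0.1311, 0.1426]
orientation: [0.998, -0.063, -0.0, 0.0]
force: [0.8, 0.2, -0.6]
opening: 0.0598
```

```bash
cat > f.py <<'E'
from bench import arm
from h import *
import sys
n=int(sys.argv[1]) if len(sys.argv)>1 else 4
F=[];P=[];T=[]
for i in range(n):
    arm.read_camera("side"); s=arm.sense(); F.append(s["force"]);P.append(s["position"]);T.append(s["wrist_torque"])
Rm=R.from_quat(s["orientation"]).as_matrix()
J=np.array([[.9921,-.1252,0],[.1252,.9921,0],[0,0,1]]); o=np.array([.5841,-.1158,0])
print("t",round(s["clock"],2),"jig pos mm",(J@(np.mean(P,0)-o)*1e3).round(2),"F jig",(J@np.mean(F,0)).round(2),"sd",np.std(F,0).round(2),"T",(J@np.mean(T,0)).round(3),"open",round(s["opening"]*1e3,1))
E
python3 f.py; python3 dark.py 6
```

```text
t 6.2 jig pos mm [  0.5  -14.44 142.59] F jig [0.33 0.23 0.  ] sd [0.44 0.74 0.55] T [0.028 0.017 0.009] open 60.1
[ 0.5828 -0.1299  0.1426] [-0.35  0.05 -0.8 ]
```

View pics/dark6.png

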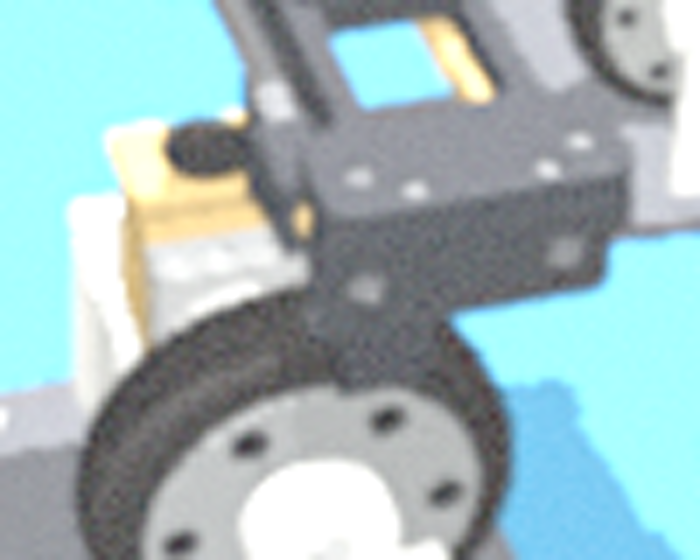

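View pics/darkt6.png

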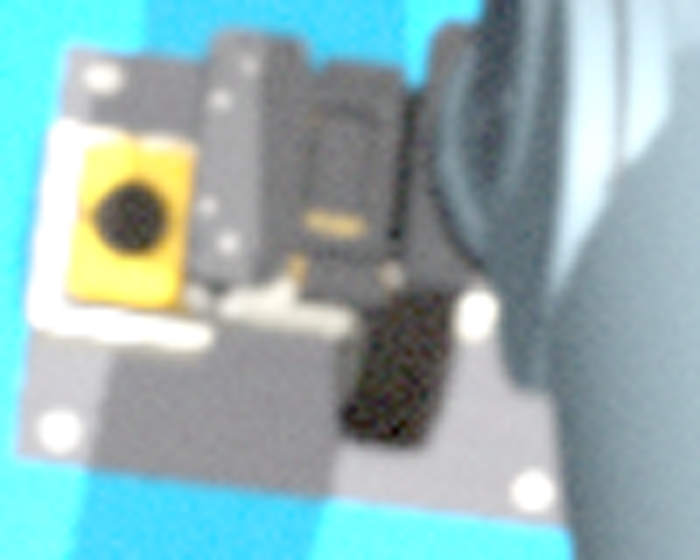

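Emit:
{"fn": "apply_moves", "kwargs": {
  "rows": [
    {"delta_pos":[0,0.002,0],"twist":0},
    {"delta_pos":[0,0.002,0],"twist":0},
    {"delta_pos":[0,0,0],"twist":0}
  ]
}}

```text
clock: 7.0
position: [0.5822, -0.1347, 0.1426]
orientation: [0.998, -0.063, -0.0, 0.0]
force: [1.0, -1.0, 0.0]
opening: 0.0598
```

```bash
python3 f.py
```

```text
t 7.2 jig pos mm [  0.5  -18.49 142.6 ] F jig [ 0.3  -0.12 -0.42] sd [0.38 0.3  0.64] T [ 0.014 -0.003 -0.004] open 60.0
```

Emit:
{"fn": "apply_moves", "kwargs": {
  "rows": [
    {"delta_pos":[0,0.001,0],"twist":0},
    {"delta_pos":[0,0.001,0],"twist":0}
  ]
}}

```text
clock: 7.4
position: [0.5821, -0.1361, 0.1426]
orientation: [0.998, -0.063, -0.0, -0.0]
force: [-0.1, -0.7, 0.1]
opening: 0.0599
```

```bash
python3 f.py
```

```text
t 7.6 jig pos mm [  0.5  -20.57 142.6 ] F jig [-0.18  0.23 -0.58] sd [0.22 0.51 0.21] T [-0.005 -0.016 -0.027] open 59.8
```

Emit:
{"fn": "apply_moves", "kwargs": {
  "rows": [
    {"delta_pos":[0,0.001,0],"twist":0},
    {"delta_pos":[0,0.001,0],"twist":0}
  ]
}}

```text
clock: 7.8
position: [0.5818, -0.1381, 0.1426]
orientation: [0.998, -0.063, -0.0, 0.0]
force: [1.0, -0.2, -0.1]
opening: 0.0601
```

```bash
python3 f.py;python3 dark.py 7
```

```text
t 8.0 jig pos mm [  0.49 -22.55 142.59] F jig [ 0.24 -0.29  0.13] sd [0.18 0.13 0.54] T [0.01  0.01  0.009] open 60.2
[ 0.5818 -0.1381  0.1426] [ 0.41 -0.1   0.43]
```

View pics/darkt7.png

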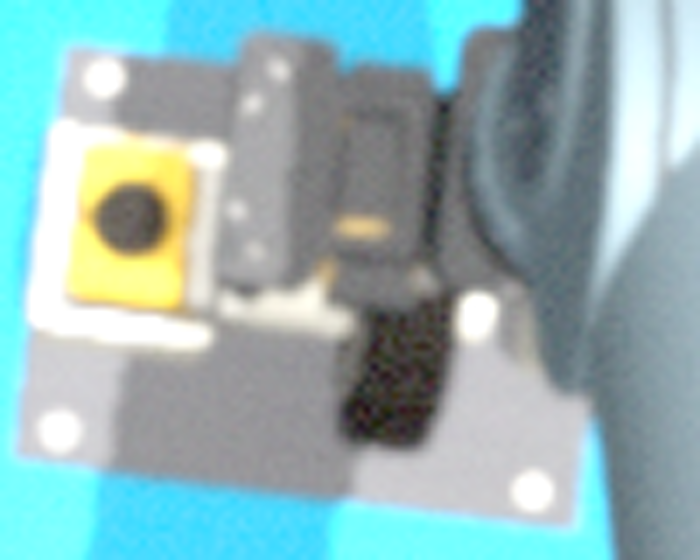

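View pics/dark7.png

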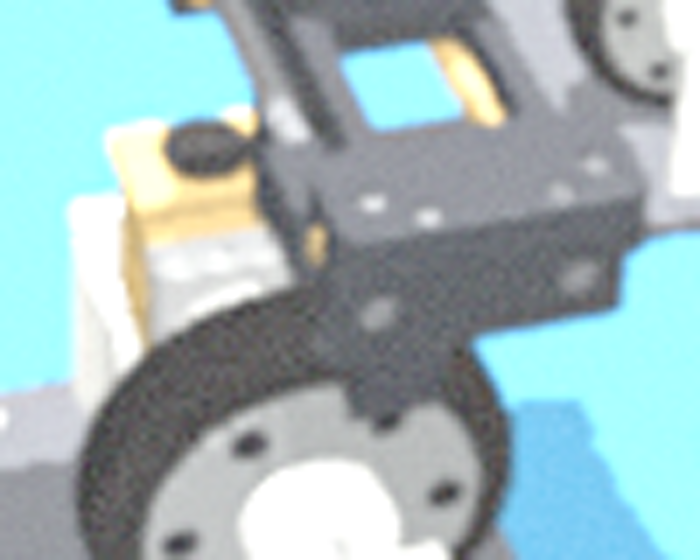

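Still no force at 22 mm, with the finger over the wheel in the top view, so the fingertips are above the tyre. I'll solve the tip height from the images.

```bash
python3 - <<'E'
from h import *
J=np.array([[.9921,-.1252,0],[.1252,.9921,0],[0,0,1]]); o=np.array([.5841,-.1158,0])
from scipy.optimize import brentq
for nm,yy,z,v in(("1",-1.3,.174,206),("5",0,.1429,222.5),("6",-14.4,.1426,170+392/7),("7",-22.5,.1426,170+420/7)):
  for b in(-.030,-.0475):
    g=lambda zz: proj("side",o+J.T@[.0005,yy/1e3+b,zz])[0][1]-v
    zz=brentq(g,.05,.3); print(nm,b,"tip z",round(zz,4),"offset TCP-tip",round(z-zz,4), proj("side",o+J.T@[.0005,yy/1e3+b,zz])[0])
E
```

```text
1 -0.03 tip z 0.1824 offset TCP-tip -0.0084 [280.41532762 206.        ]
1 -0.0475 tip z 0.1972 offset TCP-tip -0.0232 [284.19124749 206.        ]
5 -0.03 tip z 0.1431 offset TCP-tip -0.0002 [279.05368906 222.5       ]
5 -0.0475 tip z 0.159 offset TCP-tip -0.0161 [282.69771549 222.5       ]
6 -0.03 tip z 0.1479 offset TCP-tip -0.0053 [281.78410933 226.        ]
6 -0.0475 tip z 0.1641 offset TCP-tip -0.0215 [285.58511358 226.        ]
7 -0.03 tip z 0.146 offset TCP-tip -0.0034 [283.21268442 230.        ]
7 -0.0475 tip z 0.1624 offset TCP-tip -0.0198 [287.09142831 230.        ]
```

Emit:
{"fn": "apply_moves", "kwargs": {
  "rows": [
    {"delta_pos":[0,-0.0075,0],"twist":0},
    {"delta_pos":[0,-0.0075,0],"twist":0},
    {"delta_pos":[0,-0.0075,0],"twist":0},
    {"delta_pos":[0,0,0.005],"twist":0},
    {"delta_pos":[0,0,0.005],"twist":0},
    {"delta_pos":[0,0,0.005],"twist":0},
    {"delta_pos":[0,0,0],"twist":0}
  ]
}}

```text
clock: 9.2
position: [0.5838, -0.1161, 0.1265]
orientation: [0.998, -0.063, -0.001, 0.0]
force: [-0.5, 1.2, -0.3]
opening: 0.0599
```

```bash
python3 f.py;python3 dark.py 8
```

```text
t 9.4 jig pos mm [  0.39  -0.18 127.38] F jig [0.21 0.18 0.22] sd [0.41 0.46 0.21] T [ 0.039  0.011 -0.026] open 59.5
[ 0.5847 -0.116   0.1277] [-0.45  0.28 -0.08]
```

View pics/darkt8.png

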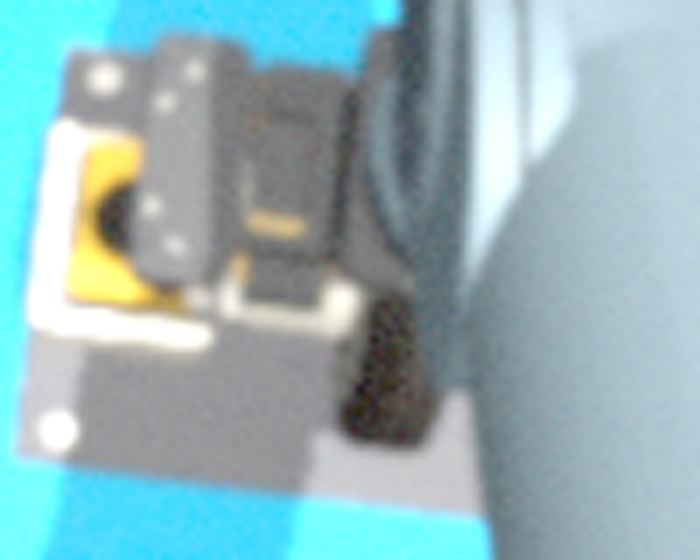

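View pics/dark8.png

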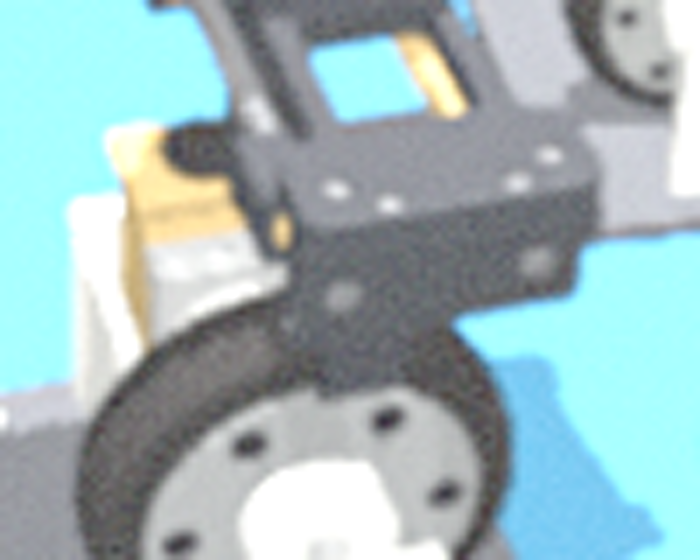

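Emit:
{"fn": "apply_moves", "kwargs": {
  "rows": [
    {"delta_pos":[0,0,0.004],"twist":0},
    {"delta_pos":[0,0,0.004],"twist":0},
    {"delta_pos":[0,0,0],"twist":0}
  ]
}}

```text
clock: 10.2
position: [0.584, -0.1156, 0.1187]
orientation: [0.998, -0.063, -0.001, -0.0]
force: [0.5, 0.0, 0.4]
opening: 0.0596
```

```bash
python3 f.py
```

```text
t 10.4 jig pos mm [  0.37   0.13 119.38] F jig [-0.41  0.03  0.08] sd [0.17 0.41 0.47] T [ 0.026  0.008 -0.005] open 60.3
```

Emit:
{"fn": "apply_moves", "kwargs": {
  "rows": [
    {"delta_pos":[0,0.005,0],"twist":0},
    {"delta_pos":[0,0.005,0],"twist":0},
    {"delta_pos":[0,0.005,0],"twist":0},
    {"delta_pos":[0,0,0],"twist":0}
  ]
}}

```text
clock: 10.8
position: [0.5825, -0.1321, 0.1197]
orientation: [0.998, -0.064, 0.0, 0.0]
force: [-0.1, -0.7, 0.8]
opening: 0.0598
```

```bash
python3 f.py;python3 dark.py 9
```

```text
t 11.0 jig pos mm [  0.47 -15.13 119.6 ] F jig [ 0.31 -0.22  0.19] sd [0.48 0.43 0.59] T [0.012 0.021 0.005] open 59.7
[ 0.5827 -0.1305  0.1196] [-0.13 -0.34  0.55]
```

View pics/darkt9.png

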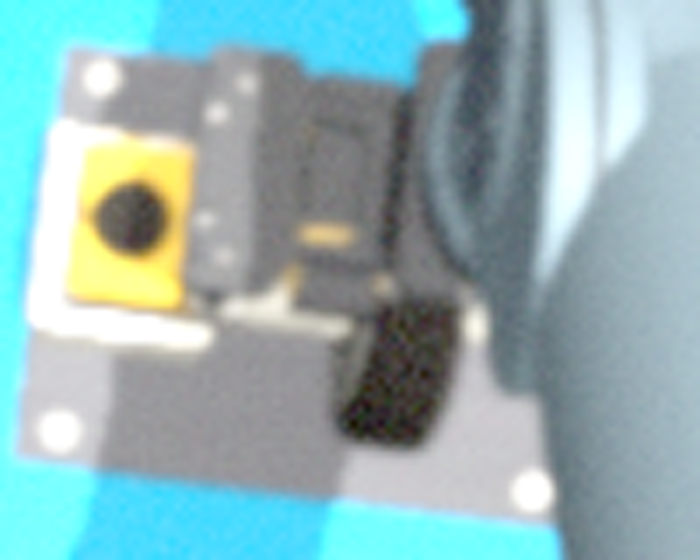

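View pics/dark9.png

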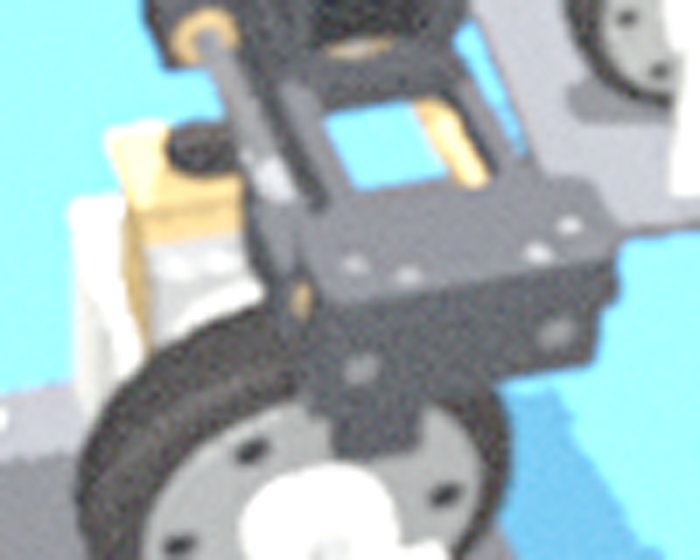

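The wheel has begun to lean away: its right edge in the top view moved from about 450 to 460. Continuing gently.

Emit:
{"fn": "apply_moves", "kwargs": {
  "rows": [
    {"delta_pos":[0,0.001,0],"twist":0},
    {"delta_pos":[0,0.001,0],"twist":0},
    {"delta_pos":[0,0,0],"twist":0}
  ]
}}

```text
clock: 11.8
position: [0.5824, -0.1329, 0.1196]
orientation: [0.998, -0.063, -0.0, 0.0]
force: [0.6, -0.0, 1.6]
opening: 0.0599
```

```bash
python3 f.py
```

```text
t 12.0 jig pos mm [  0.49 -16.94 119.59] F jig [ 0.44 -0.22  0.14] sd [0.3  0.63 0.5 ] T [ 0.05   0.015 -0.006] open 59.7
```

Emit:
{"fn": "apply_moves", "kwargs": {
  "rows": [
    {"delta_pos":[0,0.001,0],"twist":0},
    {"delta_pos":[0,0.001,0],"twist":0},
    {"delta_pos":[0,0,0],"twist":0}
  ]
}}

```text
clock: 12.3
position: [0.5823, -0.1347, 0.1196]
orientation: [0.998, -0.063, 0.0, -0.0]
force: [0.0, 0.6, 0.2]
opening: 0.0597
```

```bash
python3 f.py
```

```text
t 12.5 jig pos mm [  0.53 -18.96 119.61] F jig [0.16 0.47 0.15] sd [0.68 0.2  0.28] T [ 0.051 -0.002 -0.002] open 60.5
```

Emit:
{"fn": "apply_moves", "kwargs": {
  "rows": [
    {"delta_pos":[0,0.001,0],"twist":0},
    {"delta_pos":[0,0,0],"twist":0}
  ]
}}

```text
clock: 12.7
position: [0.5821, -0.1354, 0.1196]
orientation: [0.998, -0.063, -0.0, -0.0]
force: [0.2, 1.0, 1.8]
opening: 0.0601
```

```bash
python3 f.py 3
```

```text
t 12.85 jig pos mm [  0.55 -19.65 119.66] F jig [-0.19  1.78  0.55] sd [0.22 0.2  0.13] T [ 0.3    0.046 -0.013] open 60.0
```

Emit:
{"fn": "apply_moves", "kwargs": {
  "rows": [
    {"delta_pos":[0,0.001,0],"twist":0},
    {"delta_pos":[0,0,0],"twist":0}
  ]
}}

```text
clock: 13.05
position: [0.5821, -0.1359, 0.1197]
orientation: [0.998, -0.063, 0.0, -0.0]
force: [0.2, 1.9, 2.1]
opening: 0.0602
```

```bash
python3 f.py 3; python3 dark.py 10
```

```text
t 13.2 jig pos mm [  0.55 -20.24 119.68] F jig [-1.19  3.85  1.99] sd [0.31 0.65 0.42] T [0.822 0.136 0.024] open 60.1
[ 0.5821 -0.136   0.1197] [-0.41  4.45  2.4 ]
```

View pics/darkt10.png

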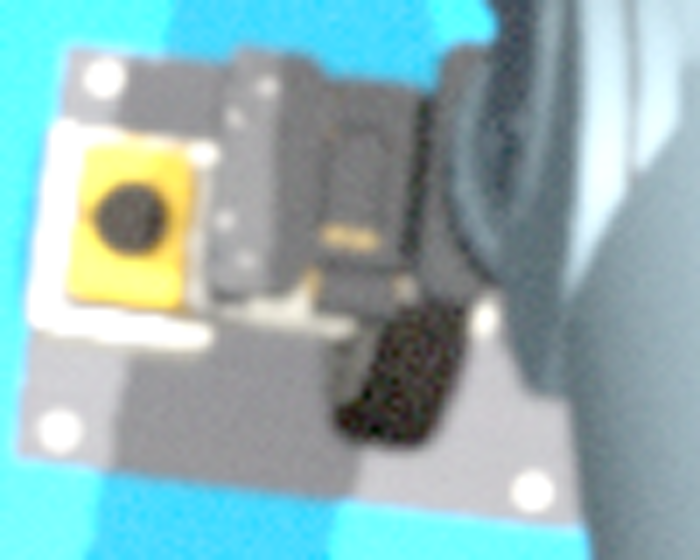

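Stop felt away from the key at about 4 N. Before rocking towards the key, I'll check the gripper's near-plate height for clearance over the key.

```bash
python3 - <<'E'
from h import *
from scipy.optimize import brentq
J=np.array([[.9921,-.1252,0],[.1252,.9921,0],[0,0,1]]); o=np.array([.5841,-.1158,0])
# dark9: plate lower corners (310,405)L (605,360)R ; finger bottom (335..420,455)
for nm,b,u in(("plateL",-.095,(230+310/7,170+408/7)),("plateR",-.095,(230+600/7,170+362/7)),("finger",-.045,(230+378/7,170+452/7)),("fingerO",-.0625,(230+378/7,170+452/7))):
    # intersect ray with plane jig y=b
    p,d=ray("side",u); pj=J@(p-o); dj=J@d; t=(b-pj[1])/dj[1]; print(nm,((pj+t*dj)*1e3).round(1))
E
```

```text
plateL [-31.1 -95.  197.4]
plateR [ 37.9 -95.  194.8]
finger [  5.6 -45.  126.6]
fingerO [ -1.4 -62.5 145.1]
```

Emit:
{"fn": "apply_moves", "kwargs": {
  "rows": [
    {"delta_pos":[0,-0.005,0],"twist":0},
    {"delta_pos":[0,-0.005,0],"twist":0},
    {"delta_pos":[0,-0.005,0],"twist":0},
    {"delta_pos":[0,-0.005,0],"twist":0},
    {"delta_pos":[0,0,0.003],"twist":0},
    {"delta_pos":[0,0,0.003],"twist":0},
    {"delta_pos":[0,-0.005,0],"twist":0},
    {"delta_pos":[0,-0.004,0],"twist":0},
    {"delta_pos":[0,-0.004,0],"twist":0},
    {"delta_pos":[0,0,0],"twist":0}
  ]
}}

```text
clock: 14.7
position: [0.5864, -0.1029, 0.1137]
orientation: [0.998, -0.062, 0.0, -0.0]
force: [-0.4, 0.2, 0.8]
opening: 0.06
```

```bash
python3 f.py 3; python3 dark.py 11
```

```text
t 14.85 jig pos mm [  0.56  12.39 113.68] F jig [-0.15  0.14  0.05] sd [0.19 0.3  0.45] T [0.015 0.02  0.007] open 59.8
[ 0.5862 -0.1038  0.1137] [ 0.05  0.43 -0.25]
```

View pics/darkt11.png

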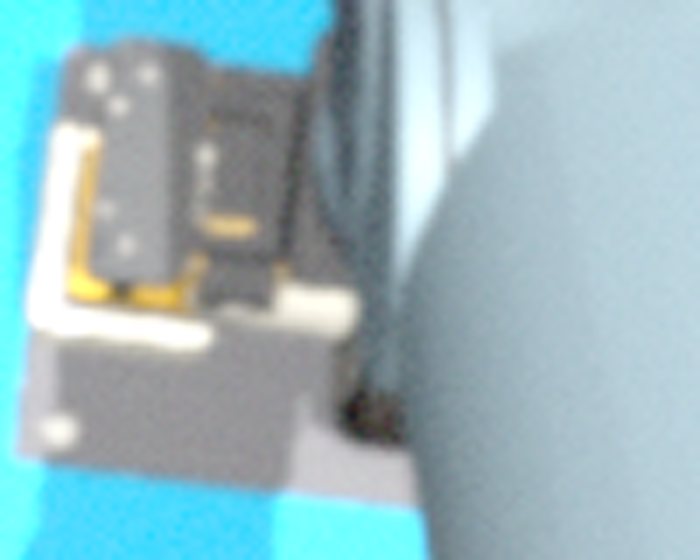

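View pics/dark11.png

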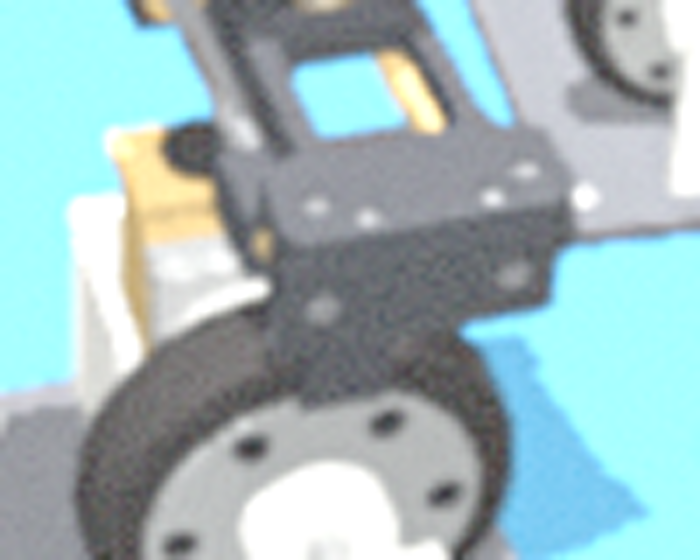

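Emit:
{"fn": "apply_moves", "kwargs": {
  "rows": [
    {"delta_pos":[0,-0.002,0],"twist":0},
    {"delta_pos":[0,-0.002,0],"twist":0},
    {"delta_pos":[0,0,0],"twist":0}
  ]
}}

```text
clock: 15.65
position: [0.5867, -0.0993, 0.1136]
orientation: [0.998, -0.063, 0.0, -0.0]
force: [-0.1, 0.1, -0.3]
opening: 0.0599
```

```bash
python3 f.py 2
```

```text
t 15.75 jig pos mm [  0.5  16.5 113.6] F jig [-0.68 -0.43 -0.03] sd [0.03 0.12 0.54] T [ 0.018 -0.036  0.019] open 59.7
```

Emit:
{"fn": "apply_moves", "kwargs": {
  "rows": [
    {"delta_pos":[0,-0.001,0],"twist":0},
    {"delta_pos":[0,0,0],"twist":0}
  ]
}}

```text
clock: 15.95
position: [0.5868, -0.0988, 0.1136]
orientation: [0.998, -0.063, -0.0, 0.0]
force: [0.4, 0.2, -0.1]
opening: 0.0599
```

```bash
python3 f.py 2
```

```text
t 16.05 jig pos mm [  0.5   17.18 113.58] F jig [-0.71 -0.32  0.01] sd [0.68 0.08 0.3 ] T [ 0.041 -0.003  0.006] open 59.8
```

Emit:
{"fn": "apply_moves", "kwargs": {
  "rows": [
    {"delta_pos":[0,-0.001,0],"twist":0},
    {"delta_pos":[0,0,0],"twist":0}
  ]
}}

```text
clock: 16.25
position: [0.5869, -0.0978, 0.1137]
orientation: [0.998, -0.063, 0.0, 0.0]
force: [-0.0, -0.2, 1.4]
opening: 0.0598
```

```bash
python3 f.py 2
```

```text
t 16.35 jig pos mm [  0.55  18.17 113.64] F jig [ 0.42 -0.18  0.91] sd [0.13 0.58 0.32] T [-0.069 -0.01   0.018] open 60.0
```

Emit:
{"fn": "apply_moves", "kwargs": {
  "rows": [
    {"delta_pos":[0,-0.001,0],"twist":0},
    {"delta_pos":[0,0,0],"twist":0}
  ]
}}

```text
clock: 16.55
position: [0.587, -0.0967, 0.1136]
orientation: [0.998, -0.063, 0.0, -0.0]
force: [-0.8, -1.9, 0.4]
opening: 0.06
```

```bash
python3 f.py 2
```

```text
t 16.65 jig pos mm [  0.54  19.28 113.61] F jig [-0.23 -0.19 -0.12] sd [0.22 0.3  0.33] T [-0.015  0.03  -0.016] open 59.6
```

Emit:
{"fn": "apply_moves", "kwargs": {
  "rows": [
    {"delta_pos":[0,-0.001,0],"twist":0},
    {"delta_pos":[0,0,0],"twist":0}
  ]
}}

```text
clock: 16.85
position: [0.5872, -0.0959, 0.1137]
orientation: [0.998, -0.063, 0.0, 0.0]
force: [-0.3, -0.8, 1.4]
opening: 0.0601
```

```bash
python3 f.py 2; python3 dark.py 12
```

```text
t 16.95 jig pos mm [  0.55  20.09 113.64] F jig [ 0.29 -1.09  0.49] sd [0.25 0.11 0.33] T [-0.177 -0.024  0.03 ] open 59.6
[ 0.5872 -0.0959  0.1136] [-0.09 -1.01  0.16]
```

View pics/dark12.png

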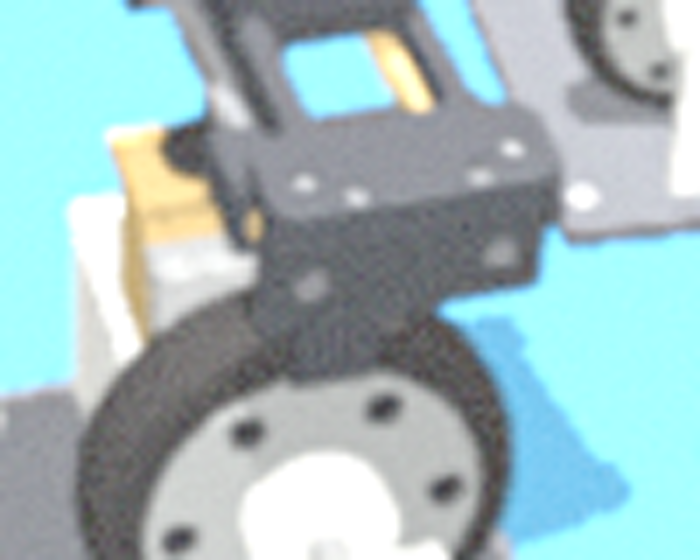

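Contact is starting: F_y is −1.1 N, torque −0.18, and the wheel is leaning towards the key. Continuing.

Emit:
{"fn": "apply_moves", "kwargs": {
  "rows": [
    {"delta_pos":[0,-0.0007,0],"twist":0},
    {"delta_pos":[0,0,0],"twist":0}
  ]
}}

```text
clock: 17.65
position: [0.5872, -0.0956, 0.1136]
orientation: [0.998, -0.063, -0.0, 0.0]
force: [-0.3, -1.7, 0.4]
opening: 0.0598
```

```bash
python3 f.py 2
```

```text
t 17.75 jig pos mm [  0.55  20.44 113.65] F jig [ 0.25 -2.34  1.6 ] sd [0.28 0.11 0.04] T [-0.527 -0.062  0.015] open 59.7
```

Emit:
{"fn": "apply_moves", "kwargs": {
  "rows": [
    {"delta_pos":[0,-0.0007,0],"twist":0},
    {"delta_pos":[0,0,0],"twist":0}
  ]
}}

```text
clock: 17.95
position: [0.5873, -0.0952, 0.1137]
orientation: [0.998, -0.063, 0.0, 0.0]
force: [-0.8, -4.4, 1.5]
opening: 0.0599
```

```bash
python3 f.py 3
```

```text
t 18.1 jig pos mm [  0.57  20.84 113.69] F jig [-0.34 -4.51  2.61] sd [0.47 0.57 0.45] T [-1.018  0.014 -0.016] open 60.0
```

Stops felt both ways, at −19.3 and +20.0 mm of tool shift, so the play is about ±5 mm. Now I'll push the wheel back to mid, rise, and go over the key while closing the claw.

Emit:
{"fn": "apply_moves", "kwargs": {
  "rows": [
    {"delta_pos":[0,0.007,0],"twist":0},
    {"delta_pos":[0,0.007,0],"twist":0},
    {"delta_pos":[0,0.007,0],"twist":0},
    {"delta_pos":[0,0.007,0],"twist":0},
    {"delta_pos":[0,0.0035,0],"twist":0},
    {"delta_pos":[0,0.0035,0],"twist":0},
    {"delta_pos":[0,0,0],"twist":0},
    {"delta_pos":[0,-0.007,0],"twist":0},
    {"delta_pos":[0,-0.007,0],"twist":0},
    {"delta_pos":[0,0,-0.02],"twist":0},
    {"delta_pos":[0,0,-0.03],"twist":0}
  ]
}}

```text
clock: 19.2
position: [0.5834, -0.1134, 0.1625]
orientation: [0.998, -0.062, -0.002, -0.0]
force: [0.9, -1.2, 1.0]
opening: 0.0599
```

Emit:
{"fn": "apply_moves", "kwargs": {
  "rows": [
    {"delta_pos":[0,-0.02,-0.01],"twist":0},
    {"delta_pos":[0,-0.035,0],"twist":0},
    {"delta_pos":[0,-0.035,0],"twist":0},
    {"delta_pos":[0,0,0],"twist":0},
    {"delta_pos":[0,0,0],"twist":0},
    {"delta_pos":[0,0,0],"twist":0}
  ],
  "claw": 1,
  "grip_force": 20
}}

```text
clock: 19.8
position: [0.5957, -0.0268, 0.1735]
orientation: [0.998, -0.063, -0.0, 0.0]
force: [0.2, -0.5, -0.6]
opening: 0.0138
```

```bash
python3 f.py 3; python3 dark.py 13;python3 look.py 13
```

```text
t 19.95 jig pos mm [  0.49  89.23 173.48] F jig [ 0.29 -0.08  0.4 ] sd [0.3  0.47 0.3 ] T [ 0.023  0.024 -0.041] open 2.1
[ 0.5958 -0.0273  0.1735] [ 0.42 -0.52  0.65]
[ 0.5959 -0.026   0.1736] [-0.74  0.05  0.31] 0.0007703895105798269
```

View pics/side13.png

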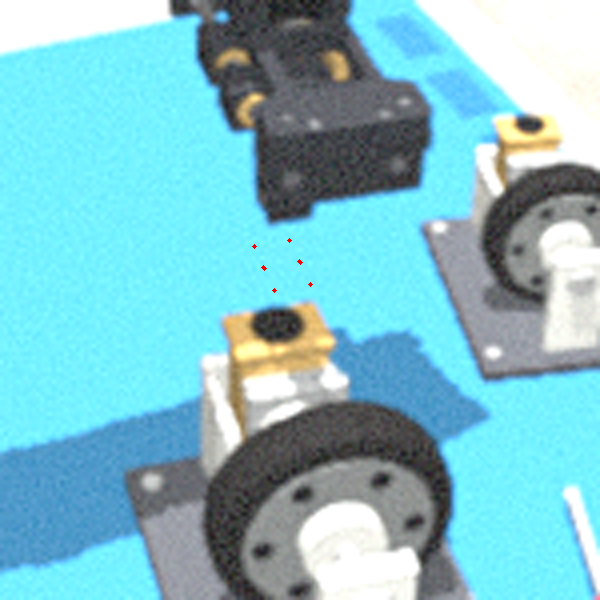

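View pics/top13.png

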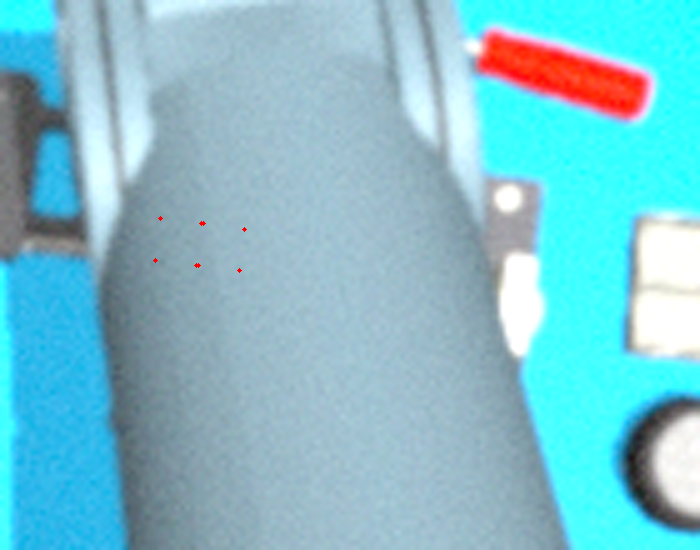

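Emit:
{"fn": "apply_moves", "kwargs": {
  "rows": [
    {"delta_pos":[0,-0.002,0.01],"twist":0},
    {"delta_pos":[0,0,0.01],"twist":0},
    {"delta_pos":[0,0,0.01],"twist":0},
    {"delta_pos":[0,0,0.008],"twist":0},
    {"delta_pos":[0,0,0],"twist":0},
    {"delta_pos":[0,0,0],"twist":0}
  ]
}}

```text
clock: 21.15
position: [0.5961, -0.0241, 0.1353]
orientation: [0.998, -0.063, -0.0, 0.0]
force: [-0.3, 0.4, 0.0]
opening: 0.0009
```

```bash
python3 f.py 3;python3 look.py 14
```

```text
t 21.3 jig pos mm [  0.84  92.57 135.92] F jig [-0.05  0.12  0.4 ] sd [0.34 0.38 0.33] T [0.041 0.036 0.007] open 0.6
[ 0.5966 -0.0241  0.1361] [ 0.32 -0.24  0.23] 0.0006424850479059545
```

View pics/side14.png

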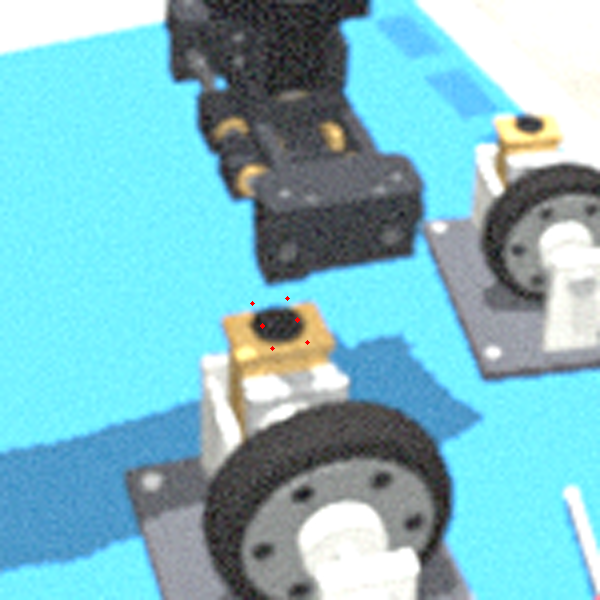

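Emit:
{"fn": "apply_moves", "kwargs": {
  "rows": [
    {"delta_pos":[-0.0015,0,0.004],"twist":0},
    {"delta_pos":[0,0,0.004],"twist":0},
    {"delta_pos":[0,0,0.004],"twist":0},
    {"delta_pos":[0,0,0.004],"twist":0},
    {"delta_pos":[0,0,0],"twist":0}
  ]
}}

```text
clock: 21.9
position: [0.5942, -0.0239, 0.1188]
orientation: [0.998, -0.063, -0.001, 0.0]
force: [0.1, -0.9, 0.8]
opening: 0.0005
```

```bash
python3 f.py 3;python3 look.py 15
```

```text
t 22.05 jig pos mm [ -1.05  92.52 119.4 ] F jig [-0.04  0.09  0.03] sd [0.58 0.09 0.48] T [0.034 0.003 0.007] open 0.2
[ 0.5948 -0.0239  0.1196] [-0.36 -0.    0.19] 0.00015159714211924986
```

View pics/side15.png

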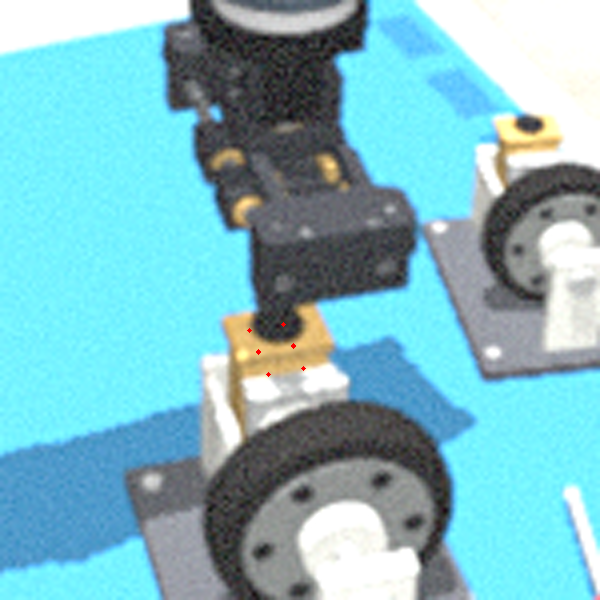

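Emit:
{"fn": "apply_moves", "kwargs": {
  "rows": [
    {"delta_pos":[0,0,0.002],"twist":0},
    {"delta_pos":[0,0,0.002],"twist":0},
    {"delta_pos":[0,0,0.002],"twist":0},
    {"delta_pos":[0,0,0],"twist":0}
  ]
}}

```text
clock: 22.55
position: [0.5944, -0.0239, 0.1132]
orientation: [0.998, -0.063, -0.0, 0.0]
force: [-0.4, -0.2, -0.7]
opening: 0.0001
```

```bash
python3 f.py 2
```

```text
t 22.65 jig pos mm [ -1.08  92.52 113.44] F jig [-0.18  0.62 -0.26] sd [0.17 0.5  0.55] T [ 0.028  0.028 -0.021] open 0.5
```

Emit:
{"fn": "apply_moves", "kwargs": {
  "rows": [
    {"delta_pos":[0,0,0.0015],"twist":0},
    {"delta_pos":[0,0,0.0015],"twist":0},
    {"delta_pos":[0,0,0],"twist":0}
  ]
}}

```text
clock: 22.95
position: [0.5946, -0.0239, 0.1104]
orientation: [0.998, -0.063, -0.0, 0.0]
force: [-0.1, -0.7, 0.2]
opening: 0.0003
```

```bash
python3 f.py 2
```

```text
t 23.05 jig pos mm [ -1.06  92.52 110.49] F jig [-0.26  0.2  -0.17] sd [0.48 0.   0.24] T [ 0.041 -0.017  0.033] open 0.4
```

Emit:
{"fn": "apply_moves", "kwargs": {
  "rows": [
    {"delta_pos":[0,0,0.0015],"twist":0},
    {"delta_pos":[0,0,0.0015],"twist":0},
    {"delta_pos":[0,0,0],"twist":0}
  ]
}}

```text
clock: 23.35
position: [0.5945, -0.0239, 0.1073]
orientation: [0.998, -0.063, -0.0, 0.0]
force: [0.4, -1.2, 0.2]
opening: 0.0003
```

```bash
python3 f.py 2
```

```text
t 23.45 jig pos mm [ -1.08  92.53 107.48] F jig [0.4  0.43 0.27] sd [0.15 0.1  0.11] T [0.041 0.024 0.   ] open 0.4
```

Emit:
{"fn": "apply_moves", "kwargs": {
  "rows": [
    {"delta_pos":[0,0,0.0015],"twist":0},
    {"delta_pos":[0,0,0.0015],"twist":0},
    {"delta_pos":[0,0,0],"twist":0}
  ]
}}

```text
clock: 23.75
position: [0.5949, -0.0239, 0.1047]
orientation: [0.998, -0.063, 0.0, -0.0]
force: [-0.6, 0.3, 1.4]
opening: 0.0007
```

```bash
python3 f.py 2;python3 dark.py 16
```

```text
t 23.85 jig pos mm [ -0.87  92.55 104.67] F jig [ 0.1  -0.02  1.86] sd [0.2  0.12 0.21] T [0.026 0.015 0.02 ] open 1.0
[ 0.5948 -0.0239  0.1047] [-0.1  -0.15  1.66]
```

View pics/dark16.png

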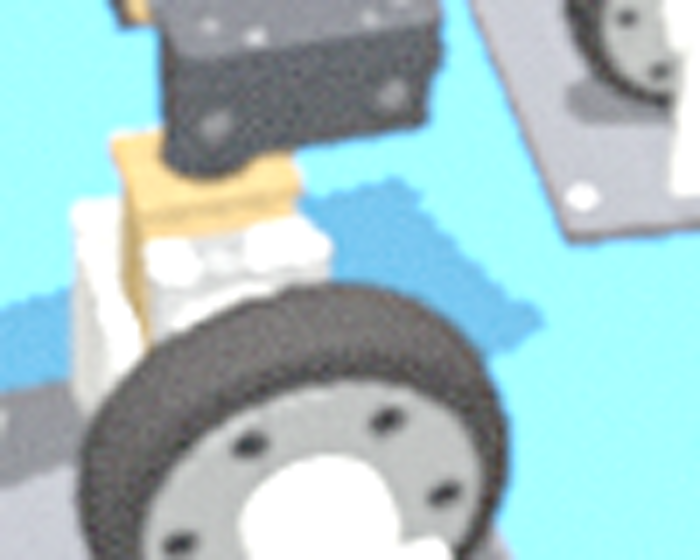

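Pad contact is at TCP z ≈ 0.105 m. Pressing now; the first ~7 mm must be free travel.

Emit:
{"fn": "apply_moves", "kwargs": {
  "rows": [
    {"delta_pos":[0,0,0.001],"twist":0},
    {"delta_pos":[0,0,0.001],"twist":0},
    {"delta_pos":[0,0,0.001],"twist":0},
    {"delta_pos":[0,0,0.001],"twist":0}
  ]
}}

```text
clock: 24.75
position: [0.5948, -0.0238, 0.1008]
orientation: [0.998, -0.063, 0.0, -0.0]
force: [-0.6, 0.1, 4.1]
opening: 0.0005
```

```bash
python3 f.py 3
```

```text
t 24.9 jig pos mm [ -0.84  92.55 100.68] F jig [ 0.   -0.56  3.56] sd [0.34 0.34 0.84] T [0.025 0.08  0.012] open 1.1
```

Emit:
{"fn": "apply_moves", "kwargs": {
  "rows": [
    {"delta_pos":[0,0,0.001],"twist":0},
    {"delta_pos":[0,0,0.001],"twist":0}
  ]
}}

```text
clock: 25.1
position: [0.5948, -0.0239, 0.0987]
orientation: [0.998, -0.063, 0.0, 0.0]
force: [-0.6, 0.5, 5.1]
opening: 0.0001
```

```bash
python3 f.py 3
```

```text
t 25.25 jig pos mm [-0.84 92.54 98.6 ] F jig [ 0.29 -0.23  3.88] sd [0.16 0.56 0.6 ] T [ 0.019 -0.01   0.01 ] open 0.3
```

Emit:
{"fn": "apply_moves", "kwargs": {
  "rows": [
    {"delta_pos":[0,0,0.001],"twist":0},
    {"delta_pos":[0,0,0.001],"twist":0}
  ]
}}

```text
clock: 25.45
position: [0.5948, -0.0239, 0.0967]
orientation: [0.998, -0.063, 0.0, 0.0]
force: [-1.0, 0.2, 4.6]
opening: 0.0004
```

```bash
python3 f.py 3
```

```text
t 25.6 jig pos mm [-0.86 92.54 96.54] F jig [0.8  0.13 3.78] sd [0.09 0.49 0.71] T [-0.005 -0.064 -0.006] open 0.4
```

Emit:
{"fn": "apply_moves", "kwargs": {
  "rows": [
    {"delta_pos":[0,0,0.001],"twist":0}
  ]
}}

```text
clock: 25.7
position: [0.5948, -0.0239, 0.0957]
orientation: [0.998, -0.063, 0.0, 0.0]
force: [0.3, -0.4, 4.9]
opening: 0.0005
```

```bash
python3 f.py 3
```

```text
t 25.85 jig pos mm [-0.84 92.57 95.58] F jig [-0.08  0.36  3.61] sd [0.4  0.43 0.27] T [ 0.019 -0.105  0.007] open 0.5
```

Emit:
{"fn": "apply_moves", "kwargs": {
  "rows": [
    {"delta_pos":[0,0,0.001],"twist":0}
  ]
}}

```text
clock: 25.95
position: [0.5948, -0.0239, 0.0947]
orientation: [0.998, -0.063, 0.0, -0.0]
force: [-0.8, 0.3, 5.6]
opening: 0.0006
```

```bash
python3 f.py 3
```

```text
t 26.1 jig pos mm [-0.86 92.56 94.58] F jig [ 0.07 -0.01  4.18] sd [0.19 0.21 1.07] T [ 0.033 -0.102  0.006] open 0.9
```

Emit:
{"fn": "apply_moves", "kwargs": {
  "rows": [
    {"delta_pos":[0,0,0.001],"twist":0}
  ]
}}

```text
clock: 26.2
position: [0.5948, -0.0239, 0.0938]
orientation: [0.998, -0.063, 0.0, -0.0]
force: [0.8, 0.9, 5.9]
opening: 0.0005
```

```bash
python3 f.py 3
```

```text
t 26.35 jig pos mm [-0.85 92.54 93.64] F jig [0.25 0.   4.33] sd [0.21 0.56 0.54] T [ 0.026 -0.127 -0.025] open 0.6
```

Emit:
{"fn": "apply_moves", "kwargs": {
  "rows": [
    {"delta_pos":[0,0,0.001],"twist":0}
  ]
}}

```text
clock: 26.45
position: [0.5949, -0.0239, 0.0929]
orientation: [0.998, -0.063, 0.0, 0.0]
force: [-0.8, 0.6, 6.4]
opening: 0.0005
```

```bash
python3 f.py 2
```

```text
t 26.55 jig pos mm [-0.87 92.56 92.73] F jig [0.02 0.13 5.51] sd [0.18 0.34 0.44] T [-0.031 -0.078  0.012] open 0.4
```

Emit:
{"fn": "apply_moves", "kwargs": {
  "rows": [
    {"delta_pos":[0,0,0.001],"twist":0}
  ]
}}

```text
clock: 26.65
position: [0.5949, -0.0239, 0.092]
orientation: [0.998, -0.063, 0.0, 0.0]
force: [-1.8, -0.1, 7.7]
opening: 0.0004
```

```bash
python3 f.py 2
```

```text
t 26.75 jig pos mm [-0.86 92.53 91.84] F jig [-0.77 -0.01  6.48] sd [0.42 0.51 0.01] T [-0.017  0.022  0.028] open 0.4
```

Emit:
{"fn": "apply_moves", "kwargs": {
  "rows": [
    {"delta_pos":[0,0,0.001],"twist":0}
  ]
}}

```text
clock: 26.85
position: [0.5949, -0.0239, 0.0911]
orientation: [0.998, -0.063, 0.0, 0.0]
force: [-1.2, -0.5, 9.4]
opening: 0.0009
```

```bash
python3 f.py 2
```

```text
t 26.95 jig pos mm [-0.84 92.55 90.99] F jig [-0.5   0.43  7.47] sd [0.23 0.04 0.54] T [-0.016  0.128  0.009] open 0.4
```

Emit:
{"fn": "apply_moves", "kwargs": {
  "rows": [
    {"delta_pos":[0,0,0.001],"twist":0}
  ]
}}

```text
clock: 27.05
position: [0.5948, -0.0239, 0.0902]
orientation: [0.998, -0.063, 0.0, 0.0]
force: [-1.2, 0.4, 11.3]
opening: 0.0004
```

```bash
python3 f.py 2
```

```text
t 27.15 jig pos mm [-0.84 92.55 90.14] F jig [-0.66 -0.16  9.3 ] sd [0.   0.01 0.33] T [-0.007  0.19   0.007] open 0.6
```

The push rose to about 9.3 N held, with one momentary reading of 11.3 N, so the play is taken up. I'll release the key now, rising straight up.

Emit:
{"fn": "apply_moves", "kwargs": {
  "rows": [
    {"delta_pos":[0,0,-0.003],"twist":0},
    {"delta_pos":[0,0,-0.01],"twist":0},
    {"delta_pos":[0,0,-0.02],"twist":0},
    {"delta_pos":[0,0,-0.02],"twist":0},
    {"delta_pos":[0,0,-0.02],"twist":0},
    {"delta_pos":[0,0.03,0],"twist":0},
    {"delta_pos":[0,0.03,0],"twist":0},
    {"delta_pos":[0,0.03,0],"twist":0},
    {"delta_pos":[0,0,0],"twist":0}
  ],
  "claw": 1
}}

```text
clock: 28.05
position: [0.582, -0.1191, 0.1627]
orientation: [0.998, -0.066, -0.001, 0.002]
force: [0.0, 0.2, 0.4]
opening: 0.0004
```

Emit:
{"fn": "apply_moves", "kwargs": {
  "rows": [
    {"delta_pos":[0,0,0],"twist":0},
    {"delta_pos":[0,0,0],"twist":0},
    {"delta_pos":[0,0,0],"twist":0},
    {"delta_pos":[0,0,0],"twist":0},
    {"delta_pos":[0,0,0],"twist":0}
  ],
  "claw": -0.36
}}

```text
clock: 28.55
position: [0.5835, -0.1125, 0.1626]
orientation: [0.998, -0.062, -0.0, -0.0]
force: [-0.2, 0.2, 0.2]
opening: 0.0381
```

```bash
python3 f.py 3;python3 look.py 17
```

```text
t 28.7 jig pos mm [ -1.     2.89 162.6 ] F jig [ 0.35  0.16 -0.16] sd [0.33 0.37 0.44] T [ 0.008 -0.017  0.005] open 50.5
[ 0.5835 -0.1129  0.1626] [ 0.72  0.14 -0.26] 0.050520562445148944
```

View pics/side17.png

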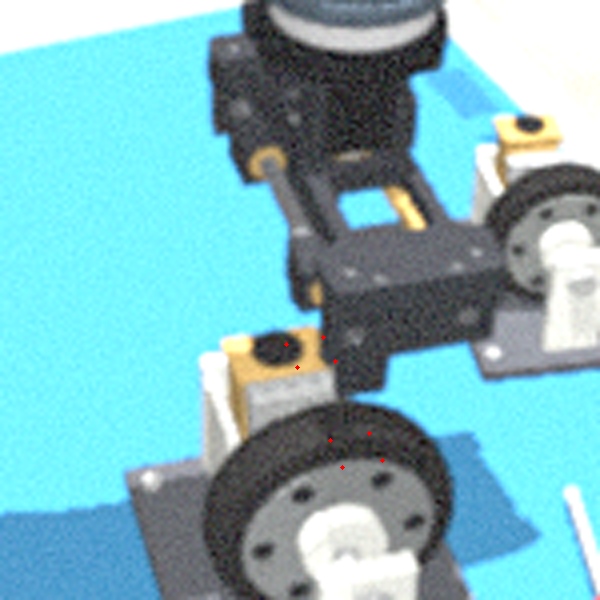

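Emit:
{"fn": "apply_moves", "kwargs": {
  "rows": [
    {"delta_pos":[0,0.0025,0],"twist":0},
    {"delta_pos":[0,0,0.015],"twist":0},
    {"delta_pos":[0,0,0.015],"twist":0},
    {"delta_pos":[0,0,0.01],"twist":0},
    {"delta_pos":[0,0,0.01],"twist":0},
    {"delta_pos":[0,0,0],"twist":0},
    {"delta_pos":[0,0.005,0],"twist":0},
    {"delta_pos":[0,0.005,0],"twist":0},
    {"delta_pos":[0,0.002,0],"twist":0},
    {"delta_pos":[0,0,0],"twist":0}
  ]
}}

```text
clock: 29.8
position: [0.5818, -0.1285, 0.1131]
orientation: [0.998, -0.063, 0.0, 0.0]
force: [-0.2, -0.1, -0.1]
opening: 0.06
```

```bash
python3 f.py 3; python3 dark.py 18
```

```text
t 29.95 jig pos mm [ -0.83 -12.08 112.89] F jig [ 0.09 -0.39  0.22] sd [0.47 0.31 0.33] T [0.036 0.017 0.009] open 60.3
[ 0.5817 -0.1274  0.1128] [-0.53 -0.84  0.39]
```

View pics/darkt18.png

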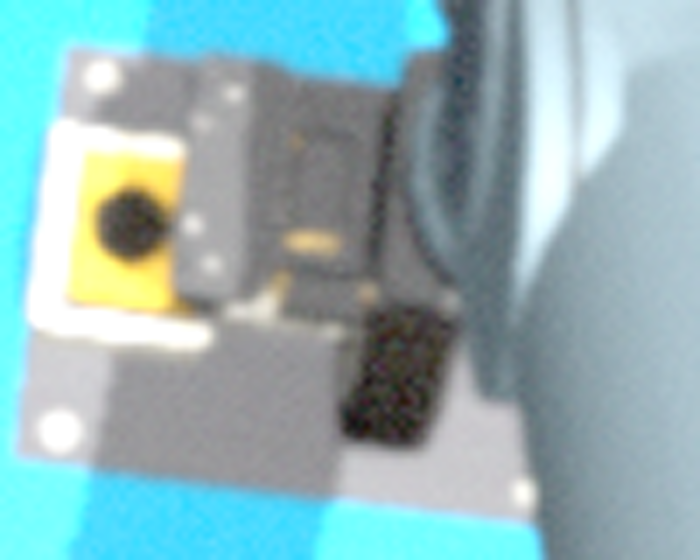

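Emit:
{"fn": "apply_moves", "kwargs": {
  "rows": [
    {"delta_pos":[0,0.001,0],"twist":0},
    {"delta_pos":[0,0,0],"twist":0}
  ]
}}

```text
clock: 30.65
position: [0.5814, -0.1288, 0.1126]
orientation: [0.998, -0.063, -0.0, 0.0]
force: [-0.1, -0.6, 0.2]
opening: 0.0601
```

```bash
python3 f.py 2
```

```text
t 30.75 jig pos mm [ -1.02 -13.09 112.58] F jig [-0.35 -0.29 -0.22] sd [0.31 0.16 0.28] T [ 0.056  0.011 -0.04 ] open 59.7
```

Emit:
{"fn": "apply_moves", "kwargs": {
  "rows": [
    {"delta_pos":[0,0.001,0],"twist":0},
    {"delta_pos":[0,0,0],"twist":0}
  ]
}}

```text
clock: 30.95
position: [0.5813, -0.1297, 0.1126]
orientation: [0.998, -0.063, -0.0, 0.0]
force: [0.7, -0.9, -0.6]
opening: 0.0601
```

```bash
python3 f.py 2
```

```text
t 31.05 jig pos mm [ -0.99 -14.04 112.6 ] F jig [ 0.35 -0.08  0.11] sd [0.35 0.03 0.22] T [0.089 0.012 0.079] open 59.9
```

Emit:
{"fn": "apply_moves", "kwargs": {
  "rows": [
    {"delta_pos":[0,0.0008,0],"twist":0},
    {"delta_pos":[0,0,0],"twist":0}
  ]
}}

```text
clock: 31.25
position: [0.5813, -0.1301, 0.1126]
orientation: [0.998, -0.063, -0.0, -0.0]
force: [0.1, 0.2, 0.1]
opening: 0.0601
```

```bash
python3 f.py 2
```

```text
t 31.35 jig pos mm [ -0.99 -14.55 112.6 ] F jig [0.61 1.29 0.17] sd [0.12 0.09 0.19] T [ 0.174  0.005 -0.01 ] open 60.1
```

Emit:
{"fn": "apply_moves", "kwargs": {
  "rows": [
    {"delta_pos":[0,0.0006,0],"twist":0},
    {"delta_pos":[0,0,0],"twist":0}
  ]
}}

```text
clock: 31.55
position: [0.5813, -0.1303, 0.1126]
orientation: [0.998, -0.063, 0.0, -0.0]
force: [0.7, 2.3, 1.2]
opening: 0.0601
```

```bash
python3 f.py 2
```

```text
t 31.65 jig pos mm [ -0.97 -14.72 112.63] F jig [-0.28  2.64  0.04] sd [0.39 0.32 0.07] T [ 0.598  0.078 -0.006] open 60.0
```

Emit:
{"fn": "apply_moves", "kwargs": {
  "rows": [
    {"delta_pos":[0,0.0005,0],"twist":0},
    {"delta_pos":[0,0,0],"twist":0}
  ]
}}

```text
clock: 31.85
position: [0.5813, -0.1305, 0.1127]
orientation: [0.998, -0.062, 0.0, -0.0]
force: [0.1, 4.8, 1.0]
opening: 0.06
```

```bash
python3 f.py 3
```

```text
t 32.0 jig pos mm [ -0.97 -14.97 112.66] F jig [-0.83  5.32  1.32] sd [0.22 0.28 0.41] T [ 1.171  0.138 -0.035] open 60.1
```

Firm: the wheel meets a stop at −14.5 mm of shift, where before it moved to −19.3. Now lightly the other way.

Emit:
{"fn": "apply_moves", "kwargs": {
  "rows": [
    {"delta_pos":[0,-0.005,0],"twist":0},
    {"delta_pos":[0,-0.005,0],"twist":0},
    {"delta_pos":[0,-0.005,0],"twist":0},
    {"delta_pos":[0,-0.005,0],"twist":0},
    {"delta_pos":[0,-0.005,0],"twist":0},
    {"delta_pos":[0,-0.003,0],"twist":0},
    {"delta_pos":[0,-0.001,0],"twist":0},
    {"delta_pos":[0,0,0],"twist":0}
  ]
}}

```text
clock: 32.8
position: [0.5848, -0.1026, 0.1126]
orientation: [0.998, -0.063, 0.0, 0.0]
force: [-0.4, -0.1, -0.2]
opening: 0.0599
```

```bash
python3 f.py 2
```

```text
t 32.9 jig pos mm [ -1.01  12.91 112.58] F jig [-0.23 -0.6  -0.19] sd [0.33 0.02 0.12] T [ 0.044 -0.012  0.02 ] open 59.7
```

Emit:
{"fn": "apply_moves", "kwargs": {
  "rows": [
    {"delta_pos":[0,-0.001,0],"twist":0},
    {"delta_pos":[0,0,0],"twist":0}
  ]
}}

```text
clock: 33.1
position: [0.5849, -0.1017, 0.1126]
orientation: [0.998, -0.063, -0.0, -0.0]
force: [-0.1, 1.3, -0.7]
opening: 0.0598
```

```bash
python3 f.py 2
```

```text
t 33.2 jig pos mm [ -1.01  14.07 112.6 ] F jig [-0.18  0.21 -0.22] sd [0.37 0.11 0.01] T [ 0.033  0.016 -0.014] open 59.7
```

Emit:
{"fn": "apply_moves", "kwargs": {
  "rows": [
    {"delta_pos":[0,-0.001,0],"twist":0},
    {"delta_pos":[0,0,0],"twist":0}
  ]
}}

```text
clock: 33.4
position: [0.585, -0.1005, 0.1126]
orientation: [0.998, -0.063, -0.0, -0.0]
force: [0.1, -0.6, 0.2]
opening: 0.0597
```

```bash
python3 f.py 2
```

```text
t 33.5 jig pos mm [ -0.99  15.19 112.6 ] F jig [ 0.25  0.38 -0.09] sd [0.19 0.27 0.44] T [ 0.031  0.04  -0.015] open 60.1
```

Emit:
{"fn": "apply_moves", "kwargs": {
  "rows": [
    {"delta_pos":[0,-0.0007,0],"twist":0},
    {"delta_pos":[0,0,0],"twist":0}
  ]
}}

```text
clock: 33.7
position: [0.585, -0.1002, 0.1126]
orientation: [0.998, -0.063, -0.0, 0.0]
force: [0.2, -0.1, 0.4]
opening: 0.0602
```

```bash
python3 f.py 2
```

```text
t 33.8 jig pos mm [ -0.98  15.59 112.64] F jig [ 0.08 -1.07  0.17] sd [0.4  0.31 0.17] T [-0.202  0.041 -0.034] open 59.8
```

Emit:
{"fn": "apply_moves", "kwargs": {
  "rows": [
    {"delta_pos":[0,-0.0005,0],"twist":0},
    {"delta_pos":[0,0,0],"twist":0}
  ]
}}

```text
clock: 34.0
position: [0.5851, -0.1001, 0.1126]
orientation: [0.998, -0.063, -0.0, 0.0]
force: [-0.8, -2.1, 0.8]
opening: 0.0596
```

```bash
python3 f.py 2
```

```text
t 34.1 jig pos mm [ -0.99  15.69 112.63] F jig [ 0.27 -3.02  0.85] sd [0.55 0.27 0.19] T [-0.571  0.042 -0.028] open 59.8
```

Firm both ways: the free band is now about 30 mm (60 mm opening less the 30 mm tread), so no play is left. Back to centre and rise clear.

Emit:
{"fn": "apply_moves", "kwargs": {
  "rows": [
    {"delta_pos":[0,0.005,0],"twist":0},
    {"delta_pos":[0,0.005,0],"twist":0},
    {"delta_pos":[0,0.005,0],"twist":0},
    {"delta_pos":[0,0,0],"twist":0},
    {"delta_pos":[0,0,-0.02],"twist":0},
    {"delta_pos":[0,0,-0.03],"twist":0},
    {"delta_pos":[0,0,-0.03],"twist":0},
    {"delta_pos":[-0.04,0,-0.02],"twist":0},
    {"delta_pos":[-0.04,0.02,0],"twist":0},
    {"delta_pos":[-0.03,0.04,0],"twist":0},
    {"delta_pos":[-0.02,0.04,0],"twist":0},
    {"delta_pos":[0,0.04,0],"twist":0}
  ]
}}

```text
clock: 35.3
position: [0.4339, -0.2377, 0.2129]
orientation: [0.998, -0.063, -0.001, -0.0]
force: [0.5, 0.2, 0.0]
opening: 0.0596
```

Emit:
{"fn": "apply_moves", "kwargs": {
  "rows": [
    {"delta_pos":[-0.02,0.045,0],"twist":0},
    {"delta_pos":[-0.02,0.045,0],"twist":0},
    {"delta_pos":[-0.02,0.045,0],"twist":0},
    {"delta_pos":[-0.02,0.045,0],"twist":0},
    {"delta_pos":[0,0,0],"twist":0},
    {"delta_pos":[0,0,0],"twist":0}
  ]
}}

```text
clock: 35.9
position: [0.3342, -0.4061, 0.2125]
orientation: [0.998, -0.064, 0.0, -0.0]
force: [1.0, 0.5, 0.4]
opening: 0.0601
```

```bash
python3 f.py 3; python3 dark.py 19; python3 - <<'E'
from bench import arm
import cv2
cv2.imwrite("pics/top19.png",arm.read_camera("top")["image"]);cv2.imwrite("pics/side19.png",arm.read_camera("side")["image"])
E
```

```text
t 36.05 jig pos mm [-210.29 -317.36  212.52] F jig [-0.23  0.14  0.23] sd [0.1  0.61 0.27] T [0.028 0.015 0.013] open 59.9
[ 0.3361 -0.404   0.2126] [-0.16 -0.43  0.57]
```

View pics/darkt19.png

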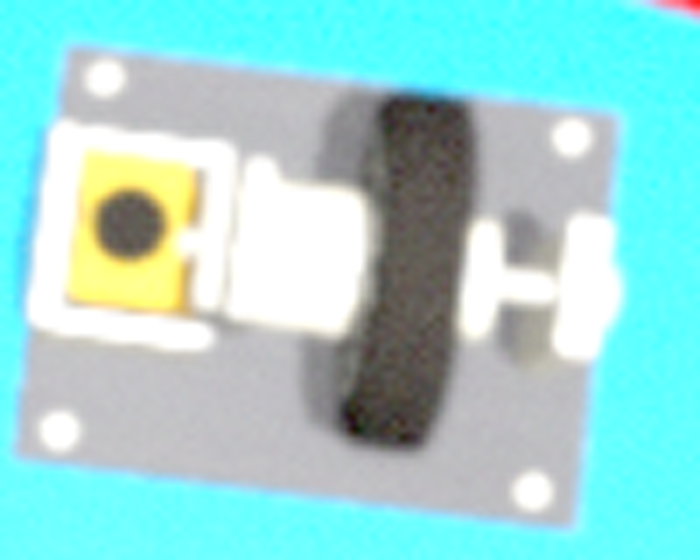

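View pics/top19.png

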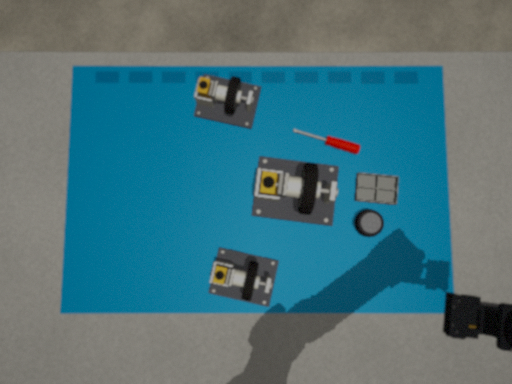

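View pics/side19.png

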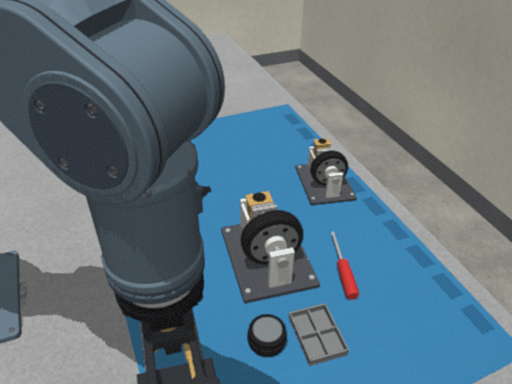

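The wheel stands upright at about (309,188) and the key is still down. Driver, tray and barrel are at their first pixels, and the arm is clear, so I'm handing in.

```bash
python3 - <<'E'
from bench import arm
print(arm.finish_job(), arm.sense()["clock"])
E
```

```text
the job is handed in; nothing more can be done
the job is handed in; nothing more can be done
```

The job is done and handed in at about 36 s on the robot clock, with the arm clear of everything.

- **Feeling the play:** on the largest jig I rocked the wheel's top away from the key to the stop (about 4 N), then towards it (about 4.5 N). Play was about 5 mm each way. I then pushed the wheel back to the middle before pressing the key.
- **Pressing the key:** I pressed it about 15 mm beyond first touch. The push rose from about 6 N to 9.3 N held, and I let go there. The last moving step gave one noisy reading of 11.3 N, slightly above the 8–11 N band but below 14 N.
- **Firmness check:** a light rock each way (5.3 N away, 3.0 N towards) met stops 29.9 mm of tool travel apart. That travel is the 60 mm opening less the 30 mm tread, so no play is left. The 5.3 N was a little above the 3–5 N suggested.
- **Last pictures:** the wheel is upright, the key is still down, and the driver, tray and lens barrel are where they started.

**Disagreement:** the fingertips stood about 30 mm higher than the tool description implies. The pictures showed this and the touch on the pad confirmed it. My first pass over the wheel at the stated height therefore passed above the tyre without touching it, and I lowered the tool to match.

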